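Clear the attic desk for the evening

TASK

Clear the desk for the evening: take the tablet out of its upright dock and lean it on the reading stand, foot behind the lip, back on the rest, screen facing out to the front, without dropping it or letting it fall over. Pack every one of the small things lying on the desk (charger, tin, note block, stapler, USB hub; some may not be there) into the storage box so that they all lie below its rim, then put the lid on and press it down at both ends until it sits fully home all round. Leave the mug and the plant where they are.

Things in the scene. Friction and masses are not known exactly. Their poses are not given: they have to be found in the camera images.
- tablet: Tablet computer, a slab 200 wide (y) x 135 high (z) x 9 thick (x) mm, about 0.35 kg, aluminium back, black screen on the -x face. It starts standing on its long edge in the dock, screen towards the robot. Origin: centre of the bottom edge; z runs up the slab to the top edge, so it is best pinched from above across its thickness at the middle of the top edge.
- tablet_top (a point): Centre of the tablet's top edge (135 mm up its z from the origin).
- dock: Fixed upright tablet dock of aluminium: base 76 x 130 mm, 6 mm thick, with two cheeks 120 mm long (along y), 42 mm high over the desk, and a 12 mm slot between them along y in which the tablet stands loosely on the base. Origin: centre of the underside.
- stand: Fixed aluminium reading stand, front at -x. Base plate 130 (x) x 170 (y) x 8 mm. Front lip along y at x = -57 to -51 mm, 12 mm high above the plate. Back rest 150 mm wide, reclined 20 degrees from vertical towards +x: its front face runs from x = -28, z = 8 mm up the slope for 90 mm (to x = +3, z = 93 mm). Origin: centre of the underside.
- stand_seat (a point): Point on the stand's plate midway between lip and rest (x = -39.5, y = 0, z = 8 mm in the stand's frame), axes as the stand's. Lip and rest are 23 mm apart here: the tablet's foot stands here and its back leans on the rest.
- box: Fixed grey open box, long along y: outside 126 (x) x 214 (y) x 48 mm high, walls and floor 4 mm, inside 118 x 206 x 44 mm deep. Along the top of each end wall (y = +-105 mm) a stiff black seal strip stands 6 mm above the rim; pressed with about 8 to 10 N it goes down to the rim and stays. Origin: centre of the underside.
- box_in (a point): Centre of the box's inner floor (z = 4 mm in the box's frame), axes as the box's. Side by side along y, with their long sides across the box (along x), all five small things fit in one row with about 24 mm to spare, leaving 26 mm or more for a finger at either side.
- lid: Loose grey lid, about 0.25 kg, long along y: plate 146 (x) x 234 (y) x 5 mm, skirt 14 mm deep round it (inside 138 x 226 mm, 6 mm clear of the box all round). Lies on the desk on its skirt. Origin: centre of the skirt's underside; plate top at z = 19 mm. On the box it first rests on the seal strips, origin 40 mm above the desk; fully home it lies on the rim, origin at 34 mm.
- lid_grip (a point): Centre of the lid's black grip bar, at z = 33 mm in the lid's frame, axes as the lid's. The bar is 22 thick (x) x 80 long (y) x 28 mm high (top at z = 47 mm), to be pinched across its thickness. Pressing one end of the lid leaves the other end up; each end can be pressed on the plate about 85 mm from the middle.
- lid_end_l (a point): Underside of the lid's plate at its +y end (105 mm along y from the middle, z = 14 mm in the lid's frame). 54 mm above the desk when on the seal, 48 mm when home.
- lid_end_r (a point): The same point at the lid's -y end.
- charger: Black plug-in charger block, 60 (x) x 34 (y) x 30 mm high. Lies on the desk. Origin: centre of the underside. May be absent.
- tin: Round steel paper-clip tin, 50 mm across, 40 mm high, upright. Origin: centre of the underside. May be absent.
- notes: Block of brown kraft note paper, 64 (x) x 40 (y) x 36 mm high. Origin: centre of the underside. May be absent.
- stapler: Black mini stapler, 66 long (x) x 30 (y) x 34 mm high: base 66 x 30 x 8 mm, arm 66 x 24 mm at 20 to 34 mm height, so it can be pinched end to end (66 mm). Origin: centre of the underside. May be absent.
- hub: Small aluminium USB hub block, 62 (x) x 28 (y) x 26 mm high. Origin: centre of the underside. May be absent.
- mug: Bystander: white mug, 80 mm across, 92 mm high, beyond the work. Origin: centre of the underside.
- plantpot: Bystander: small potted plant, pot 92 mm across, 75 mm high, leaves to about 140 mm. Origin: centre of the pot's underside.

How it is judged:
By the outcome, as a careful person would: the job done as asked, in the order asked, and still so for the second after the job is handed in, with the robot touching nothing.
Of charger, tin, notes, stapler, hub only 3 to 5 are there at a start; the rules pass over those that are not, and their reading is None.
At some moment in a run one of charger, tin, notes, stapler, hub may be knocked a few centimetres aside while the robot is not near it.
It also fails if it takes over 210 s, if anything falls off the work surface, if the arm or the gripper's body presses on something with over 40 N, if the wrist force passes 120 N, or if a joint passes its speed limit or range.

ROBOT

A 6-joint arm with a two-finger parallel gripper is mounted at the origin on the work surface. World frame = base frame: x ahead of the robot, y to its left, z up, the work surface at z = 0. Lengths are in mm, angles in rad, forces in N, time in s.
With the tool pointing down it reaches from about 350 to 875 mm from the base axis. Payload 4.2 kg.
Tool frame: the origin (TCP) lies at the very end of the fingers, on their centre line; the grasp point (between the pads) lies 19 mm behind it; z points along the fingers, y is the line along which they close (so a half turn about z gives the same grasp; the last joint's range is limited). The gripper opens to 85 mm and grips with 20 to 120 N. Pads are 22 mm wide; open, the fingers measure 114 mm over their backs; the gripper's body (76 mm by 85 mm) begins 54 mm behind the grasp point. The pads swing forward as they close: fully open they stand 13 mm farther back than shut.
Start: joints at [-0.87, 0.385, 0.008, 0, -1.194, -0.259], TCP at [267.241, -564.961, 210.912] pointing down, gripper open.
Joint ranges: [-3.14, 3.14], [-1.21, 2.06], [-1.07, 1.41], [-3.16, 2.05], [-2.99, -0.16], [-3.1, 3.1]. Speed limits (rad/s): [2.79, 2.79, 3.14, 3.14, 3.14, 3.14].

INTERFACE

Orientations are given as a unit quaternion [x, y, z, w].
In Python, from bench import monitor, get_image, camera_info, job_done gives the robot as it stands.
- The arm moves only by the tool send_rows, never from a script. Its argument "series" is a list of rows, each a list of 3 entries, a list of its own where there are three numbers: the shift along the tool's x, y, z in mm, then the turn, a rotation vector about the tool's x, y, z in rad, then the finger opening in mm, from 0 to 85.4. A call has 1 to 8 rows; each row shifts and turns the commanded pose from where the row before left it, along the tool's axes as they then stand; what a row does not reach is not made up. A row lasts 1/10 s, in which the tool goes at most 50 mm and 8.59 degrees, less where a joint would pass 70% of its speed; a pose out of reach is approached as far as the arm can. A call with a gripper value outside its range is refused whole. The fingers move at their own pace and stop on an object; the grip force is fixed at half the most. Time passes only in rows, so rows that do not move let the fingers close. It gives the time, the measured TCP pose, the force, the opening and the grip force at its end, in the units of the state.
- monitor.read_state(): the state, without advancing time (a new reading comes with each control period).
- get_image(name): name is "side" or "top" or "wrist"; returns the picture (384x512x3 uint8, red, green, blue); there is no depth.
- camera_info(name): a dict with "intrinsics" (3x3 intrinsics, pixels), "R" (3x3) and "t" (3): a world point X has camera coordinates R X + t. Camera axes: x right, y down, z forward; pixel columns grow to the right and rows downward; lengths in mm; the calibration is good to about 2 mm. A picture is of the moment at which its call begins: read the wrist's pose just before it. camera_info takes no time and is no camera call; for the wrist camera it gives the pose at the moment of the call.
- job_done(): hands the job in; it is judged then, once.
The state is a dict: "clock": time; "joints": joint angles; "joint_vel": joint speeds; "joint_efforts": joint torques, N m; "position": TCP position; "ee_rot": TCP orientation; "contact_force": force on the tool from outside, world axes, zero at the start; "wrist_torque": the same for the moment, N m; "gripper_width": finger opening in mm; "grasp_force": force on a finger pad.
Only numpy, scipy, OpenCV 4.12 (cv2) and the standard library are available. Lean on these libraries where they do the work, as an engineer would, in place of code of your own. Each camera call takes 0.05 s, during which the arm holds its last target. There are 200 camera calls.

## Working session

There is one attempt and no reset: what is moved stays moved. The work goes in short steps, Python scripts to look and compute and a tool call to move; the robot and the scene stay as the last step left them, time stands still between calls to the robot, and variables do not carry over. Pictures are saved under pics/ and viewed, at most 14 in all, crops included, and the job is handed in when it is done.

Besides the shell and the picture viewer there is one more tool, called after ">>>" as name(argument=value, ...), one argument or row to a line, values as JSON. send_rows: Moves the arm, as the interface text tells. Its arguments: {"type":"object","properties":{"series":{"type":"array"}},"required":["series"]}

```bash
ls; mkdir -p pics; python3 - <<'E'
from bench import monitor,get_image,camera_info
import cv2,numpy as np
np.set_printoptions(precision=3,suppress=True)
s=monitor.read_state()
for k in s: print(k,s[k])
for n in ("side","top","wrist"):
    im=get_image(n); cv2.imwrite(f"pics/{n}0.png",im[:,:,::-1]); c=camera_info(n); print(n,c)
E
```

```text
pics
clock 0.0
joints [-0.87   0.386  0.007 -0.    -1.194 -0.259]
joint_vel [-0.001 -0.002 -0.    -0.002  0.001  0.   ]
joint_efforts [  0.    -39.228  18.84    4.186  -0.005   0.   ]
position [ 266.982 -564.423  209.807]
ee_rot [-0.219  0.976  0.001 -0.   ]
contact_force [-0.464  0.034  0.521]
wrist_torque [ 0.021  0.004 -0.042]
grasp_force 0.0
gripper_width 85.24570808788704
side {'intrinsics': array([[468.093,   0.   , 254.353],
       [  0.   , 468.093, 196.479],
       [  0.   ,   0.   ,   1.   ]]), 'R': array([[-0.689, -0.724, -0.018],
       [-0.452,  0.449, -0.771],
       [ 0.567, -0.523, -0.637]]), 't': array([309.066, 330.472, 951.886])}
top {'intrinsics': array([[486.788,   0.   , 256.118],
       [  0.   , 486.788, 186.018],
       [  0.   ,   0.   ,   1.   ]]), 'R': array([[-0.026, -1.   , -0.015],
       [-0.993,  0.027, -0.116],
       [ 0.116,  0.012, -0.993]]), 't': array([ -36.345,  530.087, 1319.623])}
wrist {'intrinsics': array([[265.781,   0.   , 257.824],
       [  0.   , 265.781, 194.969],
       [  0.   ,   0.   ,   1.   ]]), 'R': array([[-0.428,  0.904,  0.002],
       [ 0.859,  0.406,  0.311],
       [ 0.28 ,  0.135, -0.95 ]]), 't': array([624.059, -40.514, 379.664])}
```

View pics/top0.png

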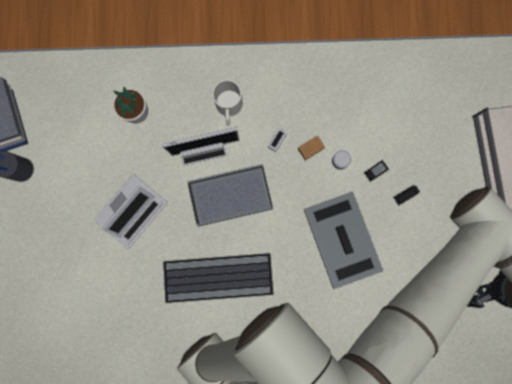

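View pics/side0.png

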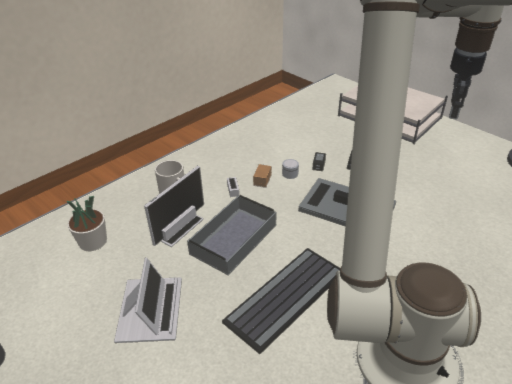

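The top view (up = +x, left = +y) shows the dock with the tablet at (202,142), the box at (230,195), the stand at (132,210) and the lid at (343,240). Small things lie at (277,140), (312,148), (342,159), (376,170) and (406,194). I'll zoom in to tell them apart.

```bash
cat > h.py <<'E'
import cv2,numpy as np
from bench import monitor,get_image,camera_info
from scipy.spatial.transform import Rotation as Rn
np.set_printoptions(precision=3,suppress=True)
def ray(c,px,z):
    K,R,t=c["intrinsics"],c["R"],c["t"]; C=-R.T@t
    px=np.atleast_2d(px).astype(float)
    d=np.c_[(px-[K[0,2],K[1,2]])/K[0,0],np.ones(len(px))]@R
    return C+d*((z-C[2])/d[:,2])[:,None]
def proj(c,X):
    q=np.atleast_2d(X)@c["R"].T+c["t"]; return (q[:,:2]/q[:,2:])*c["intrinsics"][0,0]+c["intrinsics"][:2,2]
def grab(n,f):
    c=camera_info(n); im=get_image(n)[:,:,::-1].copy(); cv2.imwrite(f"pics/{f}.png",im); return c,im
E
python3 - <<'E'
import cv2,numpy as np
a=cv2.imread("pics/top0.png")[115:305,85:435]; a=cv2.resize(a,None,fx=2.28,fy=2.28,interpolation=cv2.INTER_CUBIC); 
cv2.imwrite("pics/c1.png",a)
from h import *
c=camera_info("top")
for p,z in (((202,142),60),((230,195),24),((132,210),30),((343,240),20),((277,140),26),((312,148),36),((342,159),40),((376,170),34),((406,194),34),((228,95),80),((130,105),75)): print(p,ray(c,p,z))
E
```

```text
(202, 142) [[651.216  94.749  60.   ]]
(230, 195) [[506.529  23.044  24.   ]]
(132, 210) [[471.555 295.024  30.   ]]
(343, 240) [[ 374.108 -285.45    20.   ]]
(277, 140) [[ 658.095 -112.334   26.   ]]
(312, 148) [[ 630.514 -208.6     36.   ]]
(342, 159) [[ 596.503 -289.732   40.   ]]
(376, 170) [[ 564.059 -383.095   34.   ]]
(406, 194) [[ 495.192 -461.604   34.   ]]
(228, 95) [[775.622  19.463  80.   ]]
(130, 105) [[757.093 289.565  75.   ]]
```

View pics/c1.png

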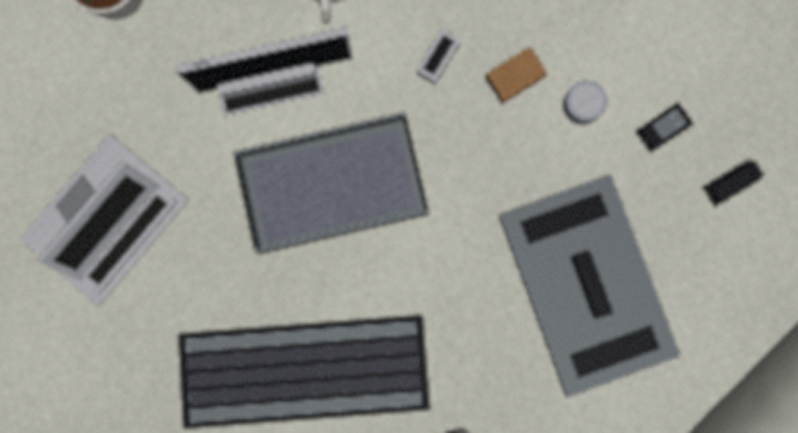

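Five things are present. In the crop: hub (438,57), notes (516,74), tin (585,102), charger (665,127), stapler (733,182). I'll turn and go over the tablet for a close wrist view.

>>> send_rows(
  series=[
    [[0,0,-10],[0,0,-0.149],85],
    [[0,0,-10],[0,0,-0.149],85],
    [[0,0,-10],[0,0,-0.149],85],
    [[0,0,-10],[0,0,-0.149],85],
    [[0,0,-10],[0,0,-0.149],85],
    [[0,0,-10],[0,0,-0.149],85],
    [[0,0,-10],[0,0,-0.149],85],
    [[0,0,-10],[0,0,-0.149],85],
  ],
)

```text
clock: 0.95
position: [267.1, -564.7, 290.8]
ee_rot: [0.731, -0.682, -0.0, -0.0]
contact_force: [0.7, -0.1, -0.4]
gripper_width: 84.8
grasp_force: 0.0
```

>>> send_rows(
  series=[
    [[0,0,-10],[0,0,-0.149],85],
    [[-36,-31,0],[0,0,0],85],
    [[-36,-31,0],[0,0,0],85],
    [[-36,-31,0],[0,0,0],85],
    [[-36,-31,0],[0,0,0],85],
    [[-36,-31,0],[0,0,0],85],
    [[-36,-31,0],[0,0,0],85],
    [[-36,-31,0],[0,0,0],85],
  ],
)

```text
clock: 1.75
position: [426.7, -271.1, 300.8]
ee_rot: [0.778, -0.628, -0.0, -0.0]
contact_force: [0.2, -0.3, -0.9]
gripper_width: 85.0
grasp_force: 0.0
```

>>> send_rows(
  series=[
    [[-36,-31,0],[0,0,0],85],
    [[-36,-31,0],[0,0,0],85],
    [[-36,-31,0],[0,0,0],85],
    [[-36,-31,0],[0,0,0],85],
    [[-36,-31,0],[0,0,0],85],
    [[-36,-31,0],[0,0,0],85],
    [[-36,-31,0],[0,0,0],85],
    [[-36,-31,0],[0,0,0],85],
  ],
)

```text
clock: 2.55
position: [608.6, 62.7, 300.7]
ee_rot: [0.778, -0.628, -0.0, 0.0]
contact_force: [0.6, -0.0, -0.5]
gripper_width: 85.3
grasp_force: 0.0
```

>>> send_rows(
  series=[
    [[-18,-16,0],[0,0,0],85],
    [[0,0,0],[0,0,0],85],
    [[0,0,0],[0,0,0],85],
  ],
)

```text
clock: 2.85
position: [619.8, 82.1, 300.0]
ee_rot: [0.778, -0.628, -0.0, 0.001]
contact_force: [0.3, 0.4, -0.1]
gripper_width: 85.1
grasp_force: 0.0
```

```bash
python3 - <<'E'
from h import *
s=monitor.read_state(); print(s["position"],Rn.from_quat(s["ee_rot"]).as_matrix(),s["joints"])
c,im=grab("wrist","w1"); cv2.imwrite("pics/w1b.png",cv2.resize(im,(800,600),interpolation=cv2.INTER_CUBIC))
print(-c["R"].T@c["t"])
E
```

```text
[619.834  82.066 300.037] [[ 0.211 -0.977 -0.002]
 [-0.977 -0.211 -0.001]
 [ 0.     0.002 -1.   ]] [ 0.39   0.343  0.165 -0.    -1.395 -0.177]
[637.847   4.355 462.229]
```

View pics/w1b.png

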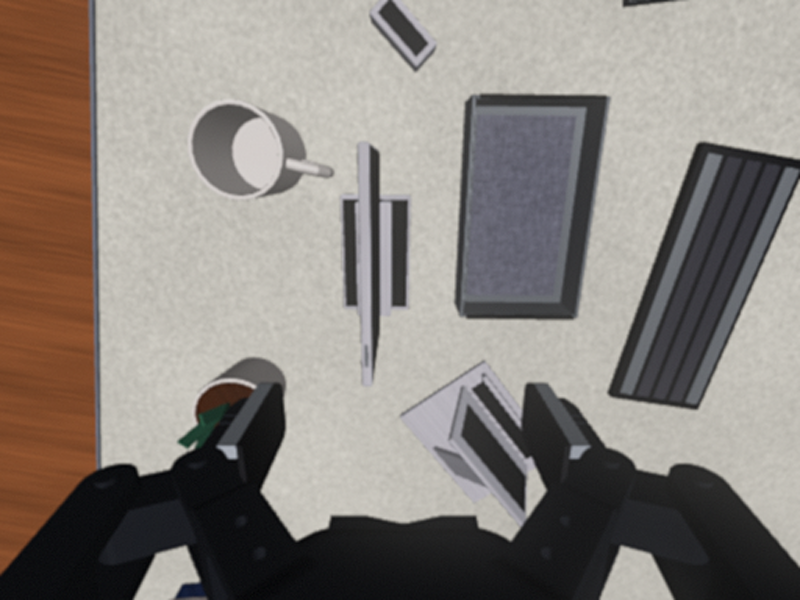

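The wrist view (scaled 1.56×) shows the tablet's top edge running from (364,143) to (367,383), so it is nearly aligned with the tool. The box rim corners are at (474,96), (609,97), (578,318) and (458,316). The stand is half hidden by a finger, so I'll go to an unhidden view of it.

>>> send_rows(
  series=[
    [[-43,9,0],[0,0,0],85],
    [[-43,9,0],[0,0,0],85],
    [[-43,9,0],[0,0,0],85],
    [[-43,9,0],[0,0,0],85],
    [[-43,9,0],[0,0,0],85],
    [[-43,9,0],[0,0,0],85],
    [[-43,9,0],[0,0,0],85],
    [[0,0,0],[0,0,0],85],
  ],
)

```text
clock: 3.7
position: [493.3, 365.3, 300.9]
ee_rot: [0.779, -0.627, -0.0, -0.0]
contact_force: [-0.6, 0.2, -0.6]
gripper_width: 85.0
grasp_force: 0.0
```

>>> send_rows(
  series=[
    [[0,0,0],[0,0,0],85],
    [[0,0,0],[0,0,0],85],
  ],
)

```text
clock: 3.9
position: [495.5, 361.3, 301.4]
ee_rot: [0.777, -0.629, 0.0, -0.0]
contact_force: [0.3, 0.6, -0.5]
gripper_width: 85.3
grasp_force: 0.0
```

```bash
python3 - <<'E'
from h import *
import pickle
s=monitor.read_state(); print(s["position"])
c,im=grab("wrist","w2"); pickle.dump(c,open("w2.pkl","wb"))
cv2.imwrite("pics/w2b.png",cv2.resize(im,(800,600),interpolation=cv2.INTER_CUBIC))
print(-c["R"].T@c["t"])
E
```

```text
[495.517 361.293 301.392]
[513.028 283.375 463.569]
```

View pics/w2b.png

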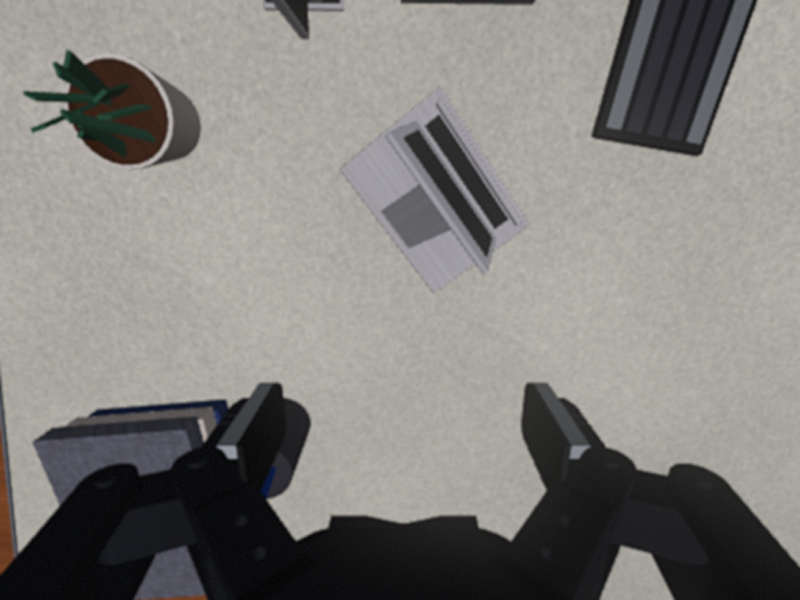

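The stand's plate corners are at (340,169), (437,88), (528,226) and (434,293), with the lip on the right, away from the plant. I'll turn these into positions and check them against the given sizes.

```bash
python3 - <<'E'
from h import *
import pickle
k=1.5625
c2=pickle.load(open("w2.pkl","rb"))
c1=dict(c2); C1=np.array([637.847,4.355,462.229]); c1["t"]=-c2["R"]@C1
def show(n,c,P,z,o=(0,0),k=k):
    X=ray(c,np.array(P)/k+o,z)[:,:2]; m=X.mean(0); print(n,X.round(1).tolist(),"mean",m)
    d=np.diff(np.r_[X,X[:1]],axis=0); print("  len",np.linalg.norm(d,axis=1).round(1),"ang",np.degrees(np.arctan2(d[:,1],d[:,0])).round(1)); return X
show("stand w2",c2,[(340,169),(437,88),(528,226),(434,293)],8)
show("box w1",c1,[(474,96),(609,97),(578,318),(458,316)],48)
show("tablet w1",c1,[(364,144),(367,384)],141)
t=camera_info("top")
show("stand top",t,[(110,135),(188,200),(100,303),(22,238)],8,(85,115),2.28)
show("box top",t,[(236,153),(405,114),(427,214),(258,252)],48,(85,115),2.28)
show("lid top",t,[(499,214),(611,175),(679,355),(569,396)],19,(85,115),2.28)
# finer: tablet top edge profile (bright strip) in w1
g=cv2.cvtColor(cv2.imread("pics/w1.png"),cv2.COLOR_BGR2GRAY).astype(int)
for r in (100,120,140,160,180,200,220,235,240): print(r,g[r,222:250])
E
```

```text
stand w2 [[576.8, 297.7], [495.7, 202.7], [367.3, 313.0], [449.6, 408.3]] mean [472.339 305.415]
  len [124.9 169.3 125.9 168.6] ang [-130.5  139.3   49.2  -41. ]
box w1 [[588.0, -69.7], [468.7, -94.5], [424.3, 112.9], [549.4, 137.4]] mean [507.575  21.504]
  len [121.8 212.  127.5 210.7] ang [-168.3  102.1   11.1  -79.5]
tablet w1 [[668.7, -6.2], [630.8, 184.8]] mean [649.75  89.34]
  len [194.7 194.7] ang [101.2 -78.8]
stand top [[574.9, 297.8], [491.1, 200.8], [367.5, 309.3], [449.6, 406.3]] mean [470.75  303.555]
  len [128.2 164.4 127.  165.7] ang [-130.8  138.7   49.8  -40.9]
box top [[542.8, 134.7], [584.6, -70.0], [463.1, -92.9], [423.2, 109.6]] mean [503.424  20.361]
  len [208.9 123.6 206.5 122.2] ang [ -78.5 -169.3  101.2   11.9]
lid top [[462.8, -181.2], [506.8, -319.5], [288.1, -390.2], [243.0, -256.6]] mean [ 375.177 -286.859]
  len [145.2 229.9 140.9 232.4] ang [ -72.3 -162.1  108.6   18.9]
100 [200 198 194 195 198 189 160 155 172 179 179 179 182 175 127  71  53  54
  54  52  89 165 195 196 197 195 195 195]
120 [194 193 194 198 200 199 193 174 172 177 180 179 179 175 1
[... 189 characters left out ...]
 55  53  50  78 141 158 158 174 180 179 180 181 172 117  59  44
  45  44  75 144 179 182 181 179 186 181]
180 [ 54  54  54  54  52  71 134 170 165 170 181 180 182 186 179 125  58  44
  45  44  70 141 176 182 179 178 182 179]
200 [190 188 187 190 192 190 170 164 155 161 175 182 185 187 179 128  67  46
  47  44  69 136 173 182 181 176 178 179]
220 [190 188 191 192 192 194 196 196 191 178 176 167 162 177 182 147  88  49
  46  88 162 191 195 193 195 195 193 195]
235 [193 192 193 194 195 196 197 196 189 165 168 174 170 175 182 161 100 100
 165 191 193 190 191 191 193 195 196 198]
240 [190 192 193 192 190 191 192 193 189 170 170 181 184 186 187 168 129 160
 190 195 194 195 190 188 188 190 192 192]
```

>>> send_rows(
  series=[
    [[42.6,-13.3,0],[0,0,0],85],
    [[42.6,-13.3,0],[0,0,0],85],
    [[42.6,-13.3,0],[0,0,0],85],
    [[42.6,-13.3,0],[0,0,0],85],
    [[42.6,-13.3,0],[0,0,0],85],
    [[42.6,-13.3,0],[0,0,0],85],
    [[42.4,-13.5,0],[0,0,0.017],85],
    [[0,0,40],[0,0,0],60],
  ],
)

```text
clock: 4.75
position: [654.3, 84.8, 266.6]
ee_rot: [0.77, -0.638, 0.005, -0.005]
contact_force: [0.2, 1.9, 0.1]
gripper_width: 72.8
grasp_force: 0.0
```

>>> send_rows(
  series=[
    [[0,0,30],[0,0,0],60],
    [[0,0,0],[0,0,0],60],
    [[0,0,0],[0,0,0],60],
    [[0,0,0],[0,0,0],60],
  ],
)

```text
clock: 5.15
position: [650.3, 90.9, 233.7]
ee_rot: [0.773, -0.635, 0.002, -0.002]
contact_force: [0.3, -0.5, 0.6]
gripper_width: 60.0
grasp_force: 0.0
```

```bash
cat >> h.py <<'E'
def to(p,yaw=None):
    s=monitor.read_state(); M=Rn.from_quat(s["ee_rot"]).as_matrix(); d=M.T@(np.array(p)-s["position"])
    print("at",np.round(s["position"],1),"yaw_y",round(np.degrees(np.arctan2(M[1,1],M[0,1])),2),"tool shift",d.round(1),"w",round(s["gripper_width"],1),"t",s["clock"])
    return d
E
python3 - <<'E'
from h import *
import pickle
to([649.7,89.3,111])
c,im=grab("wrist","w3"); pickle.dump(c,open("w3.pkl","wb"))
cv2.imwrite("pics/w3b.png",cv2.resize(im[60:384,130:430],None,fx=1.8,fy=1.8,interpolation=cv2.INTER_CUBIC))
print(proj(c,[649.7,89.3,141]),proj(c,[[669.1,-8.8,141],[630.3,187.4,141]]))
E
```

```text
at [650.3  90.9 233.7] yaw_y -168.83 tool shift [  1.4   1.5 122.7] w 60.0 t 5.15
[[259.744 190.032]] [[260.055  82.113]
 [259.499 275.372]]
```

View pics/w3b.png

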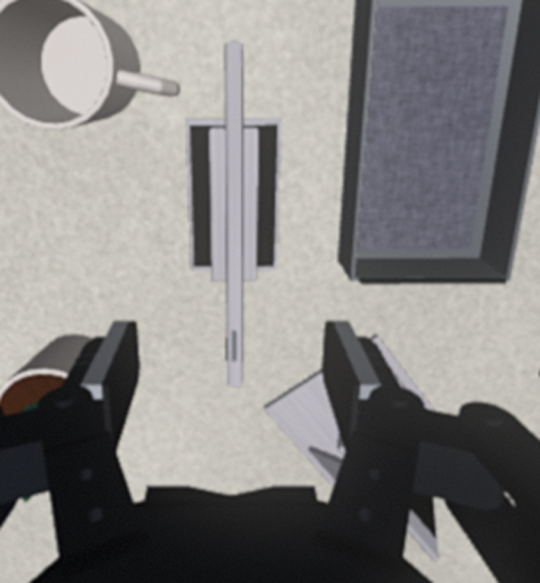

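The tablet's top edge runs through crop (234,43) to (234,384). That is within a pixel of where I predicted it, centred between the fingers. Descending and gripping.

>>> send_rows(
  series=[
    [[1.4,1.5,30],[0,0,0],60],
    [[0,0,30],[0,0,0],60],
    [[0,0,30],[0,0,0],60],
    [[0,0,24],[0,0,0],60],
    [[0,0,10],[0,0,0],60],
    [[0,0,0],[0,0,0],60],
    [[0,0,0],[0,0,0],30],
    [[0,0,0],[0,0,0],20],
  ],
)

```text
clock: 6.0
position: [649.2, 89.9, 109.1]
ee_rot: [0.773, -0.635, 0.001, -0.002]
contact_force: [0.8, -0.1, 0.0]
gripper_width: 31.9
grasp_force: 0.0
```

>>> send_rows(
  series=[
    [[0,0,0],[0,0,0],0],
    [[0,0,0],[0,0,0],0],
    [[0,0,0],[0,0,0],0],
    [[0,0,0],[0,0,0],0],
    [[0,0,0],[0,0,0],0],
    [[0,0,0],[0,0,0],0],
    [[0,0,0],[0,0,0],0],
    [[0,0,0],[0,0,0],0],
  ],
)

```text
clock: 6.8
position: [648.9, 89.7, 108.4]
ee_rot: [0.773, -0.635, 0.001, -0.001]
contact_force: [0.4, 0.7, 5.1]
gripper_width: 7.1
grasp_force: 61.8
```

The grip is good: 7.1 mm width, 62 N. Lifting, then turning to the stand's yaw.

>>> send_rows(
  series=[
    [[0,0,-15],[0,0,0],0],
    [[0,0,-25],[0,0,0],0],
    [[0,0,-30],[0,0,0],0],
    [[0,0,-30],[0,0,0],0],
    [[0,0,-30],[0,0,0],0],
    [[0,0,-10],[0,0,0],0],
    [[0,0,0],[0,0,-0.05],0],
    [[0,0,0],[0,0,-0.08],0],
  ],
)

```text
clock: 7.6
position: [646.5, 89.5, 244.4]
ee_rot: [0.813, -0.583, -0.002, 0.001]
contact_force: [-0.4, -0.7, -4.0]
gripper_width: 7.2
grasp_force: 60.4
```

>>> send_rows(
  series=[
    [[0,0,0],[0,0,-0.08],0],
    [[0,0,0],[0,0,-0.08],0],
    [[0,0,0],[0,0,-0.08],0],
    [[0,0,0],[0,0,-0.08],0],
    [[0,0,0],[0,0,-0.08],0],
    [[0,0,0],[0,0,-0.08],0],
    [[0,0,0],[0,0,-0.055],0],
    [[0,0,0],[0,0,0],0],
  ],
)

```text
clock: 8.4
position: [646.5, 89.3, 243.9]
ee_rot: [0.937, -0.348, -0.002, 0.001]
contact_force: [0.7, 0.5, -3.8]
gripper_width: 6.9
grasp_force: 60.4
```

```bash
python3 - <<'E'
from h import *
to([471.4,304.3,248]); print(monitor.read_state()["grasp_force"],monitor.read_state()["contact_force"])
E
```

```text
at [646.5  89.3 243.9] yaw_y -130.76 tool shift [-273.   -48.5   -3.3] w 6.9 t 8.4
60.439313650131226 [ 0.718  0.539 -3.837]
```

>>> send_rows(
  series=[
    [[-20,-4,0],[0,0,0],0],
    [[-40,-7,0],[0,0,0],0],
    [[-40,-7,0],[0,0,0],0],
    [[-40,-7,0],[0,0,0],0],
    [[-40,-7,0],[0,0,0],0],
    [[-40,-7,0],[0,0,0],0],
    [[-35,-6,0],[0,0,0],0],
    [[-18,-3.5,0],[0,0,0],0],
  ],
)

```text
clock: 9.2
position: [470.0, 305.7, 245.5]
ee_rot: [0.938, -0.348, -0.001, 0.001]
contact_force: [0.2, -0.9, -4.3]
gripper_width: 6.9
grasp_force: 60.4
```

>>> send_rows(
  series=[
    [[0,0,0],[-0.064,0,0],0],
    [[0,0,0],[-0.064,0,0],0],
    [[0,0,0],[-0.064,0,0],0],
    [[0,0,0],[-0.064,0,0],0],
    [[0,0,0],[-0.064,0,0],0],
    [[0,0,0],[-0.064,0,0],0],
    [[0,0,0],[0,0,0],0],
    [[0,0,0],[0,0,0],0],
  ],
)

```text
clock: 10.0
position: [472.5, 304.4, 245.5]
ee_rot: [0.92, -0.342, -0.067, 0.179]
contact_force: [0.4, -0.8, -3.9]
gripper_width: 6.9
grasp_force: 60.5
```

```bash
python3 - <<'E'
from h import *
to([471.4,304.3,130])
s=monitor.read_state(); M=Rn.from_quat(s["ee_rot"]).as_matrix(); print(M); 
a=np.radians(49.3);Sx=np.array([np.cos(a),np.sin(a),0]);print("tilt",np.degrees(np.arcsin(-M[:,2]@Sx)), "lateral",M[:,2]@[-Sx[1],Sx[0],0])
grab("top","t4"); grab("side","s4")
a=cv2.imread("pics/s4.png")[150:350,60:310]; b=cv2.imread("pics/t4.png")[120:280,40:240]
cv2.imwrite("pics/c4.png",np.hstack([cv2.resize(a,(400,320),interpolation=2),cv2.resize(b,(400,320),interpolation=2)]))
E
```

```text
at [472.5 304.4 245.5] yaw_y -130.76 tool shift [ -0.7 -42.5 107.4] w 6.9 t 10.0
[[ 0.757 -0.605 -0.245]
 [-0.653 -0.702 -0.284]
 [-0.     0.375 -0.927]]
tilt 22.02004970816162 lateral 0.0008009707664188037
```

View pics/c4.png

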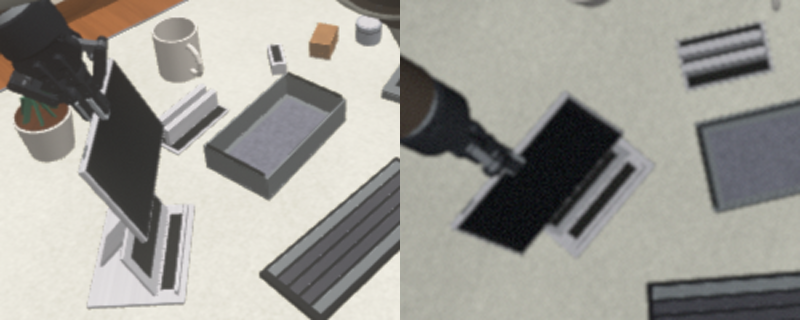

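The picture shows the tablet held at 22°, screen to the front and above the stand. Now lowering.

>>> send_rows(
  series=[
    [[-0.1,-5,13],[0,0,0],0],
    [[-0.1,-8,20],[0,0,0],0],
    [[-0.1,-8,20],[0,0,0],0],
    [[-0.1,-8,20],[0,0,0],0],
    [[-0.1,-8,20],[0,0,0],0],
    [[-0.2,-5.5,14],[0,0,0],0],
    [[0,0,0],[0,0,0],0],
    [[0,0,0],[0,0,0],0],
  ],
)

```text
clock: 10.9
position: [472.0, 304.2, 132.9]
ee_rot: [0.92, -0.342, -0.066, 0.178]
contact_force: [1.2, 1.1, -3.6]
gripper_width: 7.0
grasp_force: 60.5
```

```bash
python3 - <<'E'
from h import *
to([471.4,304.3,105])
grab("top","t5"); grab("side","s5")
a=cv2.imread("pics/s5.png")[200:350,80:270]; b=cv2.imread("pics/t5.png")[140:280,60:220]
cv2.imwrite("pics/c5.png",np.hstack([cv2.resize(a,(420,330),interpolation=2),cv2.resize(b,(377,330),interpolation=2)]))
E
```

```text
at [472.  304.2 132.9] yaw_y -130.73 tool shift [ -0.5 -10.1  25.9] w 7.0 t 10.9
```

View pics/c5.png

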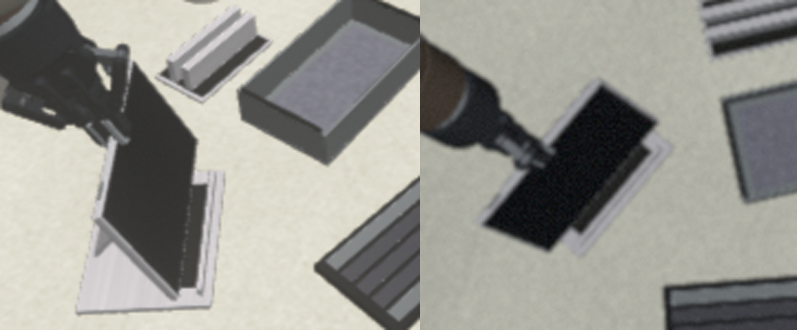

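The foot hangs between the rest and the lip. Lowering gently until it touches.

>>> send_rows(
  series=[
    [[-0.3,-3,7.4],[0,0,0],0],
    [[-0.2,-3,7.4],[0,0,0],0],
    [[0,-1.5,3.7],[0,0,0],0],
    [[0,-0.8,1.9],[0,0,0],0],
    [[0,0,0],[0,0,0],0],
    [[0,0,0],[0,0,0],0],
  ],
)

```text
clock: 11.6
position: [471.4, 304.7, 109.8]
ee_rot: [0.92, -0.342, -0.066, 0.179]
contact_force: [1.0, 0.2, -4.4]
gripper_width: 7.0
grasp_force: 60.5
```

>>> send_rows(
  series=[
    [[0,-0.8,1.9],[0,0,0],0],
    [[0,-0.4,0.9],[0,0,0],0],
    [[0,0,0],[0,0,0],0],
    [[0,0,0],[0,0,0],0],
  ],
)

```text
clock: 12.0
position: [471.4, 304.6, 106.7]
ee_rot: [0.92, -0.342, -0.066, 0.179]
contact_force: [-0.6, -0.8, -4.4]
gripper_width: 7.3
grasp_force: 60.5
```

>>> send_rows(
  series=[
    [[0,-0.8,1.9],[0,0,0],0],
    [[0,0,0],[0,0,0],0],
    [[0,0,0],[0,0,0],0],
  ],
)

```text
clock: 12.3
position: [471.6, 304.9, 105.0]
ee_rot: [0.92, -0.342, -0.066, 0.179]
contact_force: [0.8, 0.7, -2.6]
gripper_width: 6.9
grasp_force: 60.8
```

>>> send_rows(
  series=[
    [[0,-0.4,1],[0,0,0],0],
    [[0,0,0],[0,0,0],0],
    [[0,0,0],[0,0,0],0],
  ],
)

```text
clock: 12.6
position: [472.0, 305.2, 104.7]
ee_rot: [0.921, -0.341, -0.066, 0.178]
contact_force: [-0.1, 3.6, 4.1]
gripper_width: 7.0
grasp_force: 61.5
```

>>> send_rows(
  series=[
    [[0,-0.4,1],[0,0,0],0],
    [[0,0,0],[0,0,0],0],
    [[0,0,0],[0,0,0],0],
  ],
)

```text
clock: 12.9
position: [472.4, 305.6, 104.4]
ee_rot: [0.921, -0.341, -0.065, 0.178]
contact_force: [1.2, 3.7, 7.3]
gripper_width: 7.2
grasp_force: 62.1
```

The foot is on the plate. Opening slowly, then retracting along the slab.

>>> send_rows(
  series=[
    [[0,0,0],[0,0,0],10],
    [[0,0,0],[0,0,0],12],
    [[0,0,0],[0,0,0],16],
    [[0,0,0],[0,0,0],22],
    [[0,0,0],[0,0,0],30],
    [[0,0,0],[0,0,0],36],
    [[0,0,0],[0,0,0],36],
    [[0,0,0],[0,0,0],36],
  ],
)

```text
clock: 13.7
position: [471.3, 304.6, 102.5]
ee_rot: [0.92, -0.342, -0.066, 0.179]
contact_force: [0.6, 0.2, -0.3]
gripper_width: 35.9
grasp_force: 0.0
```

>>> send_rows(
  series=[
    [[0,0,-10],[0,0,0],36],
    [[0,0,-15],[0,0,0],36],
    [[0,0,-25],[0,0,0],36],
    [[0,0,-30],[0,0,0],36],
    [[0,0,-30],[0,0,0],36],
    [[0,0,0],[0,0,0],36],
  ],
)

```text
clock: 14.3
position: [500.9, 338.0, 209.3]
ee_rot: [0.921, -0.342, -0.064, 0.175]
contact_force: [0.0, 0.4, 0.3]
gripper_width: 36.0
grasp_force: 0.0
```

```bash
python3 - <<'E'
from h import *
to([471.4,304.3,250])
grab("top","t6"); grab("side","s6")
a=cv2.imread("pics/s6.png")[200:350,80:270]; b=cv2.imread("pics/t6.png")[140:280,60:220]
cv2.imwrite("pics/c6.png",np.hstack([cv2.resize(a,(420,330),interpolation=2),cv2.resize(b,(377,330),interpolation=2)]))
E
```

```text
at [500.9 338.  209.3] yaw_y -130.72 tool shift [ -0.3  56.6 -21.5] w 36.0 t 14.3
```

View pics/c6.png

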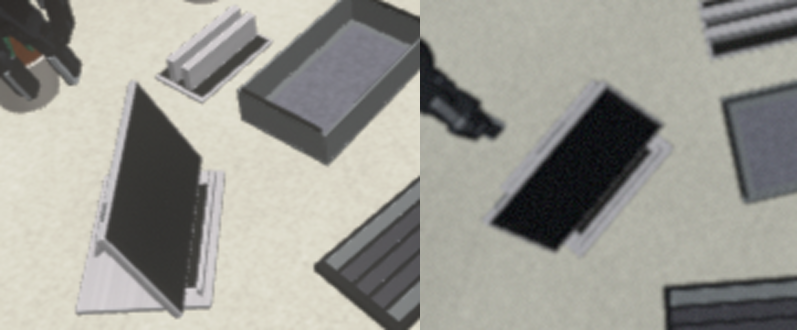

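The tablet leans on the rest with its foot behind the lip. Now I'll locate the small things in the top view by colour and contour.

```bash
cat >> h.py <<'E'
H=dict(charger=30,tin=40,notes=36,stapler=34,hub=26)
def find(c,im,guess,h,r=60):
    """blob that stands out from the desk near guess: centre and long-axis angle on plane h/2"""
    u=proj(c,[*guess,h/2])[0]; d=np.linalg.norm(proj(c,[guess[0]+r,guess[1],h/2])[0]-u)
    lab=cv2.cvtColor(im,cv2.COLOR_BGR2LAB).astype(float)
    x0,y0=np.maximum((u-d).astype(int),0); x1,y1=(u+d).astype(int)
    w=lab[y0:y1,x0:x1]; bg=np.median(w.reshape(-1,3),0)
    m=(np.linalg.norm(w-bg,axis=2)>22).astype(np.uint8); m=cv2.morphologyEx(m,cv2.MORPH_CLOSE,np.ones((5,5)))
    cs,_=cv2.findContours(m,cv2.RETR_EXTERNAL,cv2.CHAIN_APPROX_NONE)
    cs=[k for k in cs if cv2.contourArea(k)>60]
    k=min(cs,key=lambda k:np.linalg.norm(k[:,0].mean(0)+[x0,y0]-u))
    hull=cv2.convexHull(k)[:,0]+[x0,y0]
    P=ray(c,hull,h/2)[:,:2].astype(np.float32); M=cv2.moments(P)
    q=cv2.minAreaRect(P); b=cv2.boxPoints(q); e=[b[1]-b[0],b[2]-b[1]]; e=max(e,key=np.linalg.norm)
    return np.array([M["m10"],M["m01"]])/M["m00"],np.array(q[0]),q[1],np.degrees(np.arctan2(e[1],e[0]))%180
E
python3 - <<'E'
from h import *
c=camera_info("top"); im=cv2.imread("pics/t6.png")
for n,g in dict(hub=(658,-112),notes=(630,-208),tin=(596,-290),charger=(564,-383),stapler=(495,-461)).items():
    print(n,*find(c,im,g,H[n]))
E
```

```text
hub [ 659.446 -112.055] [ 659.935 -112.422] (27.497865676879883, 63.55033493041992) 148.42078
notes [ 634.927 -206.628] [ 635.339 -206.938] (46.38095474243164, 72.64962768554688) 121.02779
tin [ 597.379 -288.953] [ 597.201 -288.788] (53.41225814819336, 51.161808013916016) 88.36858
charger [ 565.604 -387.585] [ 565.369 -387.432] (37.92551803588867, 69.35923767089844) 121.96512
stapler [ 495.816 -466.702] [ 496.023 -467.215] (32.0546760559082, 76.75634002685547) 119.16548
```

>>> send_rows(
  series=[
    [[0,0,-15],[0.064,0,0],70],
    [[0,0,-15],[0.064,0,0],70],
    [[0,0,-15],[0.064,0,0],70],
    [[0,0,-15],[0.064,0,0],70],
    [[0,0,0],[0.064,0,0],70],
    [[0,0,0],[0.064,0,0],80],
    [[0,0,0],[0,0,0],80],
  ],
)

```text
clock: 15.1
position: [507.9, 347.1, 262.2]
ee_rot: [0.937, -0.348, -0.0, 0.0]
contact_force: [0.4, 0.3, 0.1]
gripper_width: 80.2
grasp_force: 0.0
```

>>> send_rows(
  series=[
    [[41.4,24.9,0],[0,0,0],80],
    [[41.4,24.9,0],[0,0,0],80],
    [[41.4,24.9,0],[0,0,0],80],
    [[41.4,24.9,0],[0,0,0],80],
    [[41.4,24.9,0],[0,0,0],80],
    [[41.4,24.9,0],[0,0,0],80],
    [[41.4,24.9,0],[0,0,0],80],
    [[41.4,24.9,0],[0,0,0],80],
  ],
)

```text
clock: 15.9
position: [630.5, -20.2, 260.8]
ee_rot: [0.938, -0.348, -0.001, 0.001]
contact_force: [0.7, 0.2, -0.3]
gripper_width: 79.8
grasp_force: 0.0
```

>>> send_rows(
  series=[
    [[41.4,24.9,0],[0,0,0],80],
    [[41.4,24.9,0],[0,0,0],80],
    [[0,0,0],[0,0,0.141],80],
    [[0,0,0],[0,0,0.141],80],
    [[0,0,10],[0,0,0.141],80],
    [[0,0,15],[0,0,0.141],80],
    [[0,0,15],[0,0,0.141],80],
    [[0,0,15],[0,0,0.141],80],
  ],
)

```text
clock: 16.7
position: [660.3, -110.1, 204.9]
ee_rot: [0.71, -0.704, -0.001, 0.001]
contact_force: [-0.6, -0.5, -0.4]
gripper_width: 79.8
grasp_force: 0.0
```

>>> send_rows(
  series=[
    [[0,0,15],[0,0,0.141],80],
    [[0,0,15],[0,0,0.141],80],
    [[0,0,15],[0,0,0.141],80],
    [[0,0,10],[0,0,0.141],80],
    [[0,0,0],[0,0,0],80],
    [[0,0,0],[0,0,0],80],
    [[0,0,0],[0,0,0],80],
  ],
)

```text
clock: 17.4
position: [661.1, -110.1, 152.3]
ee_rot: [-0.489, 0.872, -0.0, 0.0]
contact_force: [-0.2, -0.4, 1.3]
gripper_width: 79.8
grasp_force: 0.0
```

```bash
cat >> h.py <<'E'
def hover(n,g,f,z=None):
    c,im=grab("wrist",f); r=find(c,im,g,H[n]); print(n,*[np.round(k,1) for k in r]); p=r[1]
    d=to([*p,1 if z is None else z]); return r,im
E
python3 - <<'E'
from h import *
r,im=hover("hub",(659.5,-112.2),"w7")
cv2.imwrite("pics/w7b.png",im)
E
```

```text
hub [ 663.4 -115.9] [ 663.  -115.4] [33.6 64.8] 148.7
at [ 661.1 -110.1  152.5] yaw_y 148.58 tool shift [  3.6  -4.3 151.5] w 80.0 t 17.45
```

View pics/w7b.png

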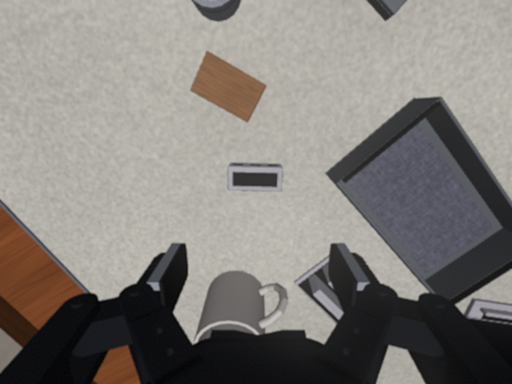

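The hub is at px (228–282, 163–191), aligned with the tool, and the measured size fits. Descending and gripping.

>>> send_rows(
  series=[
    [[3,-4,30],[0,0,0],80],
    [[0,0,40],[0,0,0],80],
    [[0,0,40],[0,0,0],80],
    [[0,0,25],[0,0,0],80],
    [[0,0,10],[0,0,0],80],
    [[0,0,5],[0,0,0],80],
    [[0,0,0],[0,0,0],80],
    [[0,0,0],[0,0,0],70],
  ],
)

```text
clock: 18.25
position: [663.9, -114.7, 3.8]
ee_rot: [-0.489, 0.872, -0.001, 0.001]
contact_force: [0.5, 0.3, 0.0]
gripper_width: 70.4
grasp_force: 0.0
```

>>> send_rows(
  series=[
    [[0,0,0],[0,0,0],60],
    [[0,0,0],[0,0,0],50],
    [[0,0,0],[0,0,0],40],
    [[0,0,0],[0,0,0],40],
    [[0,0,0],[0,0,0],40],
    [[0,0,0],[0,0,0],40],
  ],
)

```text
clock: 18.85
position: [662.9, -114.6, 4.2]
ee_rot: [-0.489, 0.872, -0.0, 0.001]
contact_force: [-2.4, 2.0, 7.6]
gripper_width: 40.0
grasp_force: 3.7
```

The opening reads 40 mm, not 62, so the pads may have slipped over the hub. Reopening slightly to look.

```bash
python3 - <<'E'
from h import *
c,im=grab("wrist","w8"); s=grab("side","s8")[1]
a=cv2.resize(im[100:350,120:400],(448,400),interpolation=2); b=cv2.resize(s[120:240,180:285],(350,400),interpolation=2)
cv2.imwrite("pics/w8b.png",np.hstack([a,b])); to([0,0,0])
E
```

```text
at [ 662.9 -114.6    4.2] yaw_y 148.53 tool shift [248.3 625.2   3.3] w 39.9 t 18.95
```

View pics/w8b.png

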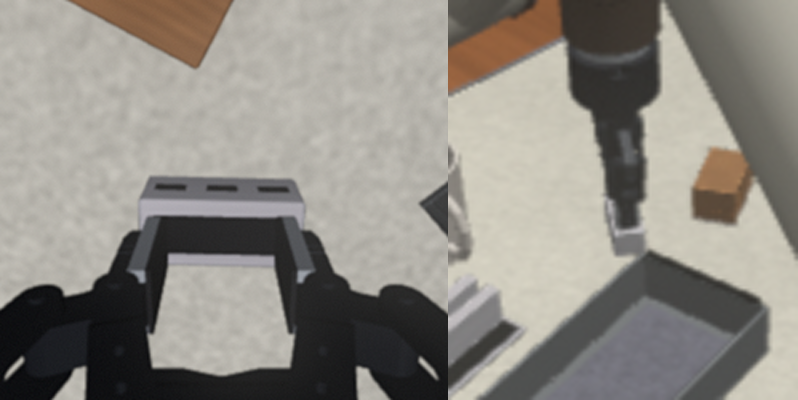

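The fingertips are sitting on top of the hub, so the open fingertips must be well above the TCP. I'll open wide and feel downward for the desk to learn the offset.

>>> send_rows(
  series=[
    [[0,0,-4],[0,0,0],85],
    [[0,0,0],[0,0,0],85],
    [[0,0,0],[0,0,0],85],
    [[0,0,0],[0,0,0],85],
    [[0,0,4],[0,0,0],85],
    [[0,0,3],[0,0,0],85],
    [[0,0,0],[0,0,0],85],
  ],
)

```text
clock: 19.65
position: [661.8, -114.7, -2.2]
ee_rot: [-0.488, 0.873, 0.0, -0.001]
contact_force: [0.4, -0.7, -0.2]
gripper_width: 85.2
grasp_force: 0.0
```

>>> send_rows(
  series=[
    [[0,0,2],[0,0,0],85],
    [[0,0,2],[0,0,0],85],
    [[0,0,0],[0,0,0],85],
  ],
)

```text
clock: 19.95
position: [662.2, -114.7, -5.5]
ee_rot: [-0.488, 0.873, 0.0, -0.0]
contact_force: [0.1, 0.2, -0.9]
gripper_width: 85.2
grasp_force: 0.0
```

>>> send_rows(
  series=[
    [[0,0,2],[0,0,0],85],
    [[0,0,2],[0,0,0],85],
    [[0,0,0],[0,0,0],85],
  ],
)

```text
clock: 20.25
position: [662.2, -114.7, -9.5]
ee_rot: [-0.489, 0.873, 0.0, -0.0]
contact_force: [-0.6, 0.2, -0.2]
gripper_width: 85.1
grasp_force: 0.0
```

```bash
python3 - <<'E'
from h import *
c,im=grab("wrist","w9"); to([662,-114,0])
cv2.imwrite("pics/w9b.png",cv2.resize(im[100:350,100:420],(640,500),interpolation=2))
E
```

```text
at [ 662.3 -114.7   -9.3] yaw_y 148.48 tool shift [-0.5  0.6 -9.3] w 85.3 t 20.3
```

View pics/w9b.png

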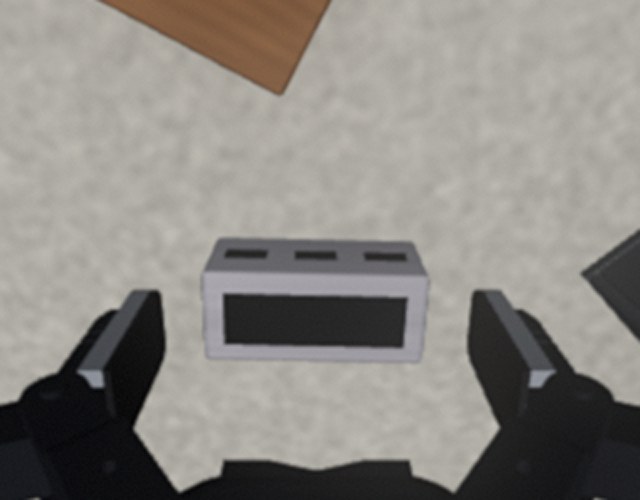

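The open tips still clear the hub's sides without touching the desk. By pixel spacing (307 px of crop for 85 mm) they stand about 20 mm above the desk. I'll keep feeling down in small steps.

>>> send_rows(
  series=[
    [[3,0,2],[0,0,0],85],
    [[0,0,2],[0,0,0],85],
    [[0,0,0],[0,0,0],85],
    [[0,0,0],[0,0,0],85],
  ],
)

```text
clock: 20.7
position: [660.8, -117.3, -13.2]
ee_rot: [-0.488, 0.873, 0.0, -0.0]
contact_force: [0.3, -0.5, 0.4]
gripper_width: 84.7
grasp_force: 0.0
```

>>> send_rows(
  series=[
    [[0,0,2],[0,0,0],85],
    [[0,0,0],[0,0,0],85],
    [[0,0,0],[0,0,0],85],
  ],
)

```text
clock: 21.0
position: [660.8, -117.2, -15.2]
ee_rot: [-0.489, 0.873, 0.0, -0.0]
contact_force: [-0.4, -0.9, 0.1]
gripper_width: 85.0
grasp_force: 0.0
```

>>> send_rows(
  series=[
    [[0,0,2],[0,0,0],85],
    [[0,0,0],[0,0,0],85],
    [[0,0,0],[0,0,0],85],
  ],
)

```text
clock: 21.3
position: [660.8, -117.3, -17.2]
ee_rot: [-0.489, 0.873, 0.0, -0.0]
contact_force: [0.3, 0.4, -1.2]
gripper_width: 84.8
grasp_force: 0.0
```

There is still no contact at −17, so the fingertips are about 16–20 mm higher than the nominal geometry says. Closing here.

>>> send_rows(
  series=[
    [[0,0,0],[0,0,0],75],
    [[0,0,0],[0,0,0],65],
    [[0,0,0],[0,0,0],58],
    [[0,0,0],[0,0,0],50],
    [[0,0,0],[0,0,0],40],
    [[0,0,0],[0,0,0],40],
    [[0,0,0],[0,0,0],40],
  ],
)

```text
clock: 22.0
position: [661.4, -117.3, -16.5]
ee_rot: [-0.489, 0.872, -0.0, 0.0]
contact_force: [0.4, -0.7, 5.0]
gripper_width: 60.3
grasp_force: 66.9
```

```bash
python3 - <<'E'
from h import *
c,im=grab("wrist","w10"); to([662,-114,0])
cv2.imwrite("pics/w10b.png",cv2.resize(im[100:350,100:420],(480,375),interpolation=2))
E
```

```text
at [ 661.4 -117.2  -16.5] yaw_y 148.5 tool shift [ -3.1   1.2 -16.5] w 60.9 t 22.05
```

View pics/w10b.png

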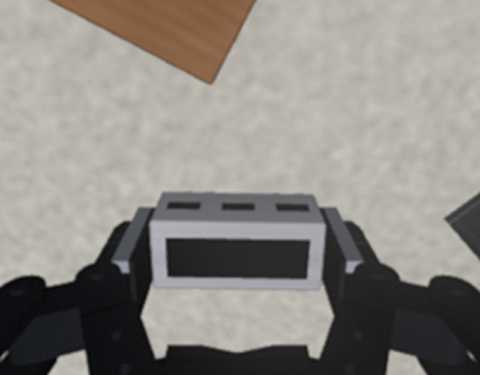

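The hub is firmly held (60.6 mm, 67 N), with one picture left to view. I'll lift it and put the camera right above the box to measure the inner floor by its colour.

>>> send_rows(
  series=[
    [[0,0,-15],[0,0,0],40],
    [[0,0,-40],[0,0,0],40],
    [[0,0,-45],[0,0,0],40],
    [[0,0,-45],[0,0,0],40],
    [[0,0,-45],[0,0,-0.1],40],
    [[0,0,-42],[0,0,-0.13],40],
    [[0,0,0],[0,0,-0.13],40],
    [[0,0,0],[0,0,-0.13],40],
  ],
)

```text
clock: 22.85
position: [660.9, -117.1, 217.1]
ee_rot: [-0.687, 0.726, -0.001, 0.001]
contact_force: [-0.4, 0.5, -1.9]
gripper_width: 60.8
grasp_force: 66.3
```

>>> send_rows(
  series=[
    [[0,0,0],[0,0,-0.13],40],
    [[0,0,0],[0,0,-0.127],40],
    [[-41,20.6,0],[0,0,0],40],
    [[-41,20.6,0],[0,0,0],40],
    [[-41,20.6,0],[0,0,0],40],
    [[-41,20.6,0],[0,0,0],40],
    [[-41,20.6,0],[0,0,0],40],
    [[-40,20.6,0],[0,0,0],40],
  ],
)

```text
clock: 23.65
position: [489.7, 99.7, 214.7]
ee_rot: [0.773, -0.634, -0.0, 0.0]
contact_force: [1.0, 0.7, -1.2]
gripper_width: 60.6
grasp_force: 66.2
```

>>> send_rows(
  series=[
    [[0,0,0],[0,0,0],40],
    [[0,0,0],[0,0,0],40],
    [[0,0,0],[0,0,0],40],
  ],
)

```text
clock: 23.95
position: [491.8, 98.3, 214.9]
ee_rot: [0.773, -0.634, -0.0, 0.0]
contact_force: [-0.1, -0.8, -1.3]
gripper_width: 61.0
grasp_force: 66.2
```

```bash
python3 - <<'E'
from h import *
c,im=grab("wrist","w11"); to([492,99,215]); print("grip",monitor.read_state()["grasp_force"])
import pickle; pickle.dump(c,open("w11.pkl","wb"))
u=proj(c,[507.6,21.5,4])[0]; print(u, im[int(u[1]),int(u[0])])
g=im.astype(int)
r=int(u[1]); q=int(u[0])
print("row BGR:",[tuple(g[r,x]) for x in range(q-80,q+81,4)])
print("col BGR:",[tuple(g[y,q]) for y in range(max(0,r-130),min(384,r+120),5)])
E
```

```text
at [492.   98.1 214.7] yaw_y -168.79 tool shift [-0.9 -0.1 -0.3] w 60.6 t 24.0
grip 66.24523043632507
[257.883 108.865] [151 135 134]
row BGR: [(np.int64(228), np.int64(233), np.int64(235)), (np.int64(231), np.int64(235), np.int64(237)), (np.int64(227), np.int64(232), np.int64(234)), (np.int64(231), np.int64(235), np.int64(237)), (np.int64(229), np.int64(234), np.int64(236)), (np.int64(227), np.int64(232), np.int64(233)), (np.int64(230), np.int64(234), np.int64(236)), (np.int64(199), np.int64(206), np.int64(209)), (np.int64(114), np.int64(110), np.int64(108)), (np.int64(86), np.int64(82), np.int64(82)), (np.int64(149), np.int64(142), np.int64(139)), (np.int64(144), np.int64(135), np.int64(133)), (np.int64(144), np.int64(129), np.int64(130)), (np.int64(149), np.int64(133), np.int64(133)), (np.int64(160), np.int64(141), np.int64(142)), (np.int64(158), np.int64(140), np.int64(139)), (np.int64(150), np.int64(132), np.int64(133)), (np.int64(146), np.int64(129), np.int64(130)), (np.int64(145), np.int64(129), np.int64(128)), (np.int64(145), np.int64(128), np.int64(128)), (np.int64(151), np.
[... 2421 characters left out ...]
, (np.int64(153), np.int64(136), np.int64(135)), (np.int64(148), np.int64(131), np.int64(131)), (np.int64(149), np.int64(133), np.int64(133)), (np.int64(155), np.int64(138), np.int64(138)), (np.int64(152), np.int64(135), np.int64(135)), (np.int64(145), np.int64(138), np.int64(134)), (np.int64(82), np.int64(80), np.int64(79)), (np.int64(86), np.int64(84), np.int64(82)), (np.int64(120), np.int64(125), np.int64(127)), (np.int64(222), np.int64(228), np.int64(230)), (np.int64(221), np.int64(228), np.int64(229)), (np.int64(220), np.int64(227), np.int64(229)), (np.int64(220), np.int64(227), np.int64(228)), (np.int64(222), np.int64(229), np.int64(230)), (np.int64(219), np.int64(225), np.int64(227))]
```

```bash
python3 - <<'E'
from h import *
import pickle
c=pickle.load(open("w11.pkl","rb")); im=cv2.imread("pics/w11.png"); b=cv2.GaussianBlur(im,(5,5),0).astype(int)
u=proj(c,[507.6,21.5,4])[0].astype(int)
m1=((b[:,:,0]-b[:,:,1]>12)).astype(np.uint8); m2=(b[:,:,1]<170).astype(np.uint8); m2[225:]=0
for m,z in ((m1,4),(m2,50)):
    cs,_=cv2.findContours(m,cv2.RETR_EXTERNAL,cv2.CHAIN_APPROX_NONE)
    k=[k for k in cs if cv2.pointPolygonTest(k,(float(u[0]),float(u[1])),False)>=0][0]
    print(cv2.boundingRect(k)); P=ray(c,k[:,0],z)[:,:2].astype(np.float32)
    q=cv2.minAreaRect(P); print("z",z,np.round(q[0],1),np.round(q[1],1),q[2])
E
```

```text
(219, 27, 80, 150)
z 4 [506.8  19.8] [ 99. 188.] 11.592690467834473
(200, 0, 117, 196)
z 50 [507.   20.2] [122.9 214.8] 11.604893684387207
```

The box centre is (507, 20) and its yaw 11.5°. Rim and floor agree to half a millimetre, and the outer size reads 123×215. Lowering the hub into its slot at box y ≈ +85.

>>> send_rows(
  series=[
    [[-3.5,0.9,20],[0,0,-0.006],40],
    [[0,0,40],[0,0,0],40],
    [[0,0,45],[0,0,0],40],
    [[0,0,45],[0,0,0],40],
    [[0,0,40],[0,0,0],40],
    [[0,0,25],[0,0,0],40],
    [[0,0,8],[0,0,0],40],
    [[0,0,0],[0,0,0],40],
  ],
)

```text
clock: 24.8
position: [490.2, 101.0, -9.2]
ee_rot: [0.775, -0.632, -0.0, 0.001]
contact_force: [-0.4, 0.1, -0.5]
gripper_width: 60.6
grasp_force: 66.2
```

>>> send_rows(
  series=[
    [[0,0,0],[0,0,0],40],
    [[0,0,1.5],[0,0,0],40],
    [[0,0,0],[0,0,0],40],
    [[0,0,0],[0,0,0],40],
  ],
)

```text
clock: 25.2
position: [490.6, 102.4, -8.7]
ee_rot: [0.775, -0.632, 0.0, -0.001]
contact_force: [0.3, 0.1, -1.1]
gripper_width: 60.8
grasp_force: 66.2
```

>>> send_rows(
  series=[
    [[0,0,1.5],[0,0,0],40],
    [[0,0,0],[0,0,0],40],
    [[0,0,0],[0,0,0],40],
  ],
)

```text
clock: 25.5
position: [490.1, 102.1, -11.1]
ee_rot: [0.775, -0.632, -0.0, 0.0]
contact_force: [-0.1, 0.1, -0.9]
gripper_width: 60.3
grasp_force: 66.2
```

>>> send_rows(
  series=[
    [[0,0,1.5],[0,0,0],40],
    [[0,0,0],[0,0,0],40],
    [[0,0,0],[0,0,0],40],
  ],
)

```text
clock: 25.8
position: [490.3, 102.2, -12.5]
ee_rot: [0.775, -0.632, 0.0, -0.0]
contact_force: [-0.3, 0.5, 0.1]
gripper_width: 61.0
grasp_force: 66.4
```

>>> send_rows(
  series=[
    [[0,0,1],[0,0,0],40],
    [[0,0,0],[0,0,0],40],
    [[0,0,0],[0,0,0],40],
  ],
)

```text
clock: 26.1
position: [490.3, 102.2, -12.6]
ee_rot: [0.775, -0.632, 0.0, -0.0]
contact_force: [-1.9, 0.3, 7.6]
gripper_width: 61.0
grasp_force: 67.4
```

Touchdown came at −12.5, as predicted. Releasing, then going to hover over the notes.

>>> send_rows(
  series=[
    [[0,0,0],[0,0,0],66],
    [[0,0,0],[0,0,0],70],
    [[0,0,0],[0,0,0],72],
    [[0,0,-20],[0,0,0],72],
    [[0,0,-40],[0,0,0],72],
    [[0,0,-45],[0,0,0],80],
    [[0,0,-45],[0,0,0.137],83],
    [[0,0,-20],[0,0,0.137],83],
  ],
)

```text
clock: 26.9
position: [492.1, 102.8, 160.7]
ee_rot: [-0.68, 0.733, -0.001, 0.003]
contact_force: [0.5, -1.0, 0.2]
gripper_width: 82.8
grasp_force: 0.0
```

>>> send_rows(
  series=[
    [[0,0,0],[0,0,0.137],83],
    [[0,0,0],[0,0,0.137],83],
    [[0,0,0],[0,0,0.137],83],
    [[0,0,0],[0,0,0.137],83],
    [[0,0,0],[0,0,0.137],83],
    [[0,0,0],[0,0,0.137],83],
    [[0,0,0],[0,0,0.134],83],
    [[4.3,-42.8,0],[0,0,0],83],
  ],
)

```text
clock: 27.7
position: [508.1, 65.4, 156.4]
ee_rot: [-0.27, 0.963, 0.0, 0.0]
contact_force: [2.4, 0.5, 0.4]
gripper_width: 82.9
grasp_force: 0.0
```

>>> send_rows(
  series=[
    [[4.3,-42.8,0],[0,0,0],83],
    [[4.3,-42.8,0],[0,0,0],83],
    [[4.3,-42.8,0],[0,0,0],83],
    [[4.3,-42.8,0],[0,0,0],83],
    [[4.3,-42.8,0],[0,0,0],83],
    [[4.3,-42.8,0],[0,0,0],83],
    [[4.3,-42.8,0],[0,0,0],83],
    [[0,0,0],[0,0,0],83],
  ],
)

```text
clock: 28.5
position: [638.7, -213.2, 154.5]
ee_rot: [-0.266, 0.964, -0.0, -0.001]
contact_force: [-0.5, 1.4, -0.7]
gripper_width: 83.0
grasp_force: 0.0
```

>>> send_rows(
  series=[
    [[0,0,0],[0,0,0],83],
    [[0,0,0],[0,0,0],83],
    [[0,0,0],[0,0,0],83],
  ],
)

```text
clock: 28.8
position: [637.5, -207.5, 156.6]
ee_rot: [-0.269, 0.963, 0.0, -0.0]
contact_force: [-0.3, 0.3, 0.0]
gripper_width: 83.1
grasp_force: 0.0
```

```bash
python3 - <<'E'
from h import *
t=camera_info("top"); im=grab("top","t12")[1]
for n,g in dict(notes=(635,-207),tin=(597,-289),charger=(565,-387),stapler=(496,-467)).items():
    print(n,*[np.round(k,1) for k in find(t,im,g,H[n])])
hover("notes",(637,-208),"w12",-16)
E
```

```text
notes [ 638.9 -203.6] [ 638.7 -203.9] [116.1 118.1] 178.1
tin [ 597.7 -289.1] [ 597.9 -289.5] [49.5 56.3] 132.5
charger [ 565.7 -387.6] [ 565.2 -387.3] [37.9 68.9] 122.0
stapler [ 495.8 -467. ] [ 495.8 -467.3] [32.5 76.8] 119.2
notes [ 636.7 -209.1] [ 636.7 -209.3] [49.9 68.1] 120.1
at [ 637.8 -207.5  156.9] yaw_y 121.25 tool shift [  1.9  -0.9 172.9] w 82.8 t 28.9
```

The notes are 2 mm off and 1° turned in the hover view. The top view had merged them with the arm, so I'm using the wrist view. Gripping.

>>> send_rows(
  series=[
    [[1.9,-0.9,30],[0,0,0.02],83],
    [[0,0,45],[0,0,0],83],
    [[0,0,45],[0,0,0],83],
    [[0,0,35],[0,0,0],83],
    [[0,0,15.5],[0,0,0],83],
    [[0,0,0],[0,0,0],83],
    [[0,0,0],[0,0,0],72],
    [[0,0,0],[0,0,0],60],
  ],
)

```text
clock: 29.7
position: [639.1, -210.7, -10.7]
ee_rot: [-0.259, 0.966, -0.001, 0.003]
contact_force: [2.6, -1.0, -0.6]
gripper_width: 62.7
grasp_force: 68.0
```

>>> send_rows(
  series=[
    [[0,0,0],[0,0,0],50],
    [[0,0,0],[0,0,0],45],
    [[0,0,0],[0,0,0],45],
    [[0,0,0],[0,0,0],45],
    [[0,0,0],[0,0,0],45],
    [[0,0,0],[0,0,0],45],
  ],
)

```text
clock: 30.3
position: [638.9, -210.6, -11.1]
ee_rot: [-0.259, 0.966, -0.001, 0.002]
contact_force: [0.6, 1.0, 7.6]
gripper_width: 62.6
grasp_force: 68.9
```

>>> send_rows(
  series=[
    [[0,0,-15],[0,0,0],45],
    [[0,0,-40],[0,0,0],45],
    [[0,0,-45],[0,0,0],45],
    [[0,0,-45],[0,0,-0.1387],45],
    [[0,0,-25],[0,0,-0.1387],45],
    [[0,0,0],[0,0,-0.1387],45],
    [[0,0,0],[0,0,-0.1387],45],
    [[0,0,0],[0,0,-0.1387],45],
  ],
)

```text
clock: 31.1
position: [636.2, -210.5, 157.1]
ee_rot: [-0.574, 0.819, -0.0, 0.0]
contact_force: [0.6, -0.3, -1.3]
gripper_width: 62.9
grasp_force: 68.0
```

>>> send_rows(
  series=[
    [[0,0,0],[0,0,-0.1387],45],
    [[0,0,0],[0,0,-0.1387],45],
    [[0,0,0],[0,0,-0.1387],45],
    [[0,0,0],[0,0,-0.1387],45],
    [[-42.9,11.9,0],[0,0,0],45],
    [[-42.9,11.9,0],[0,0,0],45],
    [[-42.9,11.9,0],[0,0,0],45],
    [[-42.9,11.9,0],[0,0,0],45],
  ],
)

```text
clock: 31.9
position: [554.4, -50.8, 156.6]
ee_rot: [0.774, -0.633, 0.0, -0.0]
contact_force: [0.5, 0.9, -0.7]
gripper_width: 62.9
grasp_force: 68.1
```

>>> send_rows(
  series=[
    [[-42.9,11.9,0],[0,0,0],45],
    [[-42.9,11.9,0],[0,0,0],45],
    [[-42.9,11.9,0],[0,0,0],45],
    [[0,0,0],[0,0,0],45],
    [[0,0,0],[0,0,0],45],
    [[0,0,0],[0,0,0],45],
  ],
)

```text
clock: 32.5
position: [495.2, 66.6, 156.4]
ee_rot: [0.774, -0.633, 0.0, -0.0]
contact_force: [0.6, -0.9, -1.9]
gripper_width: 62.5
grasp_force: 68.0
```

```bash
cat >> h.py <<'E'
B=np.array([506.9,20.]); BA=np.radians(11.5)
def slot(y,z,x=0):
    R=np.array([[np.cos(BA),-np.sin(BA)],[np.sin(BA),np.cos(BA)]]); p=B+R@[x,y]
    s=monitor.read_state(); print("box xy now",(R.T@(np.array(s["position"][:2])-B)).round(1),"F",np.round(s["contact_force"],1),"g",round(s["grasp_force"],1)); return to([*p,z])
E
python3 - <<'E'
from h import *
slot(48,-4)
E
```

```text
box xy now [-2.1 48. ] F [ 0.6 -0.9 -1.9] g 68.0
at [495.2  66.6 156.4] yaw_y -168.5 tool shift [ -0.   -2.  160.4] w 62.5 t 32.5
```

>>> send_rows(
  series=[
    [[0,-2,20],[0,0,0],45],
    [[0,0,40],[0,0,0],45],
    [[0,0,45],[0,0,0],45],
    [[0,0,35],[0,0,0],45],
    [[0,0,14],[0,0,0],45],
    [[0,0,5],[0,0,0],45],
    [[0,0,0],[0,0,0],45],
    [[0,0,0],[0,0,0],45],
  ],
)

```text
clock: 33.3
position: [498.2, 67.3, -2.2]
ee_rot: [0.774, -0.633, 0.001, -0.001]
contact_force: [-0.4, 0.2, -1.0]
gripper_width: 62.9
grasp_force: 68.0
```

>>> send_rows(
  series=[
    [[0,0,1.5],[0,0,0],45],
    [[0,0,0],[0,0,0],45],
    [[0,0,0],[0,0,0],45],
  ],
)

```text
clock: 33.6
position: [497.3, 67.7, -4.0]
ee_rot: [0.775, -0.632, 0.0, -0.001]
contact_force: [0.2, -0.6, -0.8]
gripper_width: 63.0
grasp_force: 68.0
```

>>> send_rows(
  series=[
    [[0,0,1.5],[0,0,0],45],
    [[0,0,0],[0,0,0],45],
    [[0,0,0],[0,0,0],45],
  ],
)

```text
clock: 33.9
position: [497.0, 67.5, -6.1]
ee_rot: [0.775, -0.632, -0.0, 0.0]
contact_force: [-0.4, -0.6, -1.0]
gripper_width: 62.6
grasp_force: 68.0
```

>>> send_rows(
  series=[
    [[0,0,1.3],[0,0,0],45],
    [[0,0,0],[0,0,0],45],
    [[0,0,0],[0,0,0],45],
  ],
)

```text
clock: 34.2
position: [497.1, 67.6, -7.1]
ee_rot: [0.775, -0.632, 0.0, -0.0]
contact_force: [-0.6, 0.3, 4.1]
gripper_width: 62.8
grasp_force: 68.4
```

>>> send_rows(
  series=[
    [[0,0,0],[0,0,0],68],
    [[0,0,0],[0,0,0],72],
    [[0,0,0],[0,0,0],74],
    [[0,0,-20],[0,0,0],74],
    [[0,0,-40],[0,0,0],74],
    [[0,0,-45],[0,0,0],74],
    [[0,0,-45],[0,0,0],74],
    [[0,0,-15],[0,0,0],74],
  ],
)

```text
clock: 35.0
position: [499.6, 68.3, 162.7]
ee_rot: [0.775, -0.632, 0.003, -0.004]
contact_force: [1.4, 0.4, 0.2]
gripper_width: 74.3
grasp_force: 0.0
```

>>> send_rows(
  series=[
    [[46.4,-3.6,0],[0,0,0],80],
    [[46.4,-3.6,0],[0,0,0],80],
    [[46.4,-3.6,0],[0,0,0],80],
    [[46.4,-3.6,0],[0,0,0],80],
    [[46.4,-3.6,0],[0,0,0],80],
    [[46.4,-3.6,0],[0,0,0],80],
    [[46.4,-3.6,0],[0,0,0],80],
    [[46.4,-3.6,0],[0,0,0],80],
  ],
)

```text
clock: 35.8
position: [599.6, -292.3, 157.1]
ee_rot: [0.775, -0.633, -0.0, 0.0]
contact_force: [0.5, 0.3, -0.3]
gripper_width: 80.2
grasp_force: 0.0
```

>>> send_rows(
  series=[
    [[0,0,0],[0,0,0],80],
    [[0,0,0],[0,0,0],80],
    [[0,0,0],[0,0,0],80],
  ],
)

```text
clock: 36.1
position: [599.1, -289.8, 157.2]
ee_rot: [0.775, -0.632, -0.0, 0.0]
contact_force: [-0.0, 0.2, 0.4]
gripper_width: 80.0
grasp_force: 0.0
```

```bash
python3 - <<'E'
from h import *
hover("tin",(599,-290),"w13",-12)
E
```

```text
tin [ 597.9 -291.4] [ 598.5 -291.6] [52.4 58.6] 118.1
at [ 599.2 -289.4  157.6] yaw_y -168.4 tool shift [  2.1   1.1 169.6] w 80.2 t 36.15
```

>>> send_rows(
  series=[
    [[2.1,1.1,30],[0,0,0],80],
    [[0,0,45],[0,0,0],80],
    [[0,0,45],[0,0,0],80],
    [[0,0,32],[0,0,0],80],
    [[0,0,15.5],[0,0,0],80],
    [[0,0,0],[0,0,0],80],
    [[0,0,0],[0,0,0],70],
    [[0,0,0],[0,0,0],55],
  ],
)

```text
clock: 36.95
position: [600.7, -293.0, -7.3]
ee_rot: [0.775, -0.632, 0.002, -0.001]
contact_force: [-0.4, 0.5, -0.1]
gripper_width: 56.7
grasp_force: 0.0
```

>>> send_rows(
  series=[
    [[0,0,0],[0,0,0],40],
    [[0,0,0],[0,0,0],30],
    [[0,0,0],[0,0,0],30],
    [[0,0,0],[0,0,0],30],
    [[0,0,0],[0,0,0],30],
    [[0,0,0],[0,0,0],30],
  ],
)

```text
clock: 37.55
position: [600.6, -293.2, -7.0]
ee_rot: [0.775, -0.632, 0.002, -0.001]
contact_force: [-0.4, 1.6, 6.5]
gripper_width: 48.2
grasp_force: 62.7
```

```bash
python3 - <<'E'
from h import *
slot(-2,160)
E
```

```text
box xy now [  29.4 -325.6] F [-0.4  1.6  6.5] g 62.7
at [ 600.6 -293.2   -7. ] yaw_y -168.43 tool shift [-323.2   28.3 -167.9] w 48.2 t 37.55
```

>>> send_rows(
  series=[
    [[0,0,-15],[0,0,0],30],
    [[0,0,-40],[0,0,0],30],
    [[0,0,-45],[0,0,0],30],
    [[0,0,-45],[0,0,0],30],
    [[0,0,-20],[0,0,0],30],
    [[-40.3,3.5,0],[0,0,0],30],
    [[-40.3,3.5,0],[0,0,0],30],
    [[-40.3,3.5,0],[0,0,0],30],
  ],
)

```text
clock: 38.35
position: [563.4, -175.4, 155.9]
ee_rot: [0.774, -0.633, 0.0, -0.0]
contact_force: [0.9, 1.1, -2.3]
gripper_width: 48.3
grasp_force: 62.3
```

>>> send_rows(
  series=[
    [[-40.3,3.5,0],[0,0,0],30],
    [[-40.3,3.5,0],[0,0,0],30],
    [[-40.3,3.5,0],[0,0,0],30],
    [[-40.3,3.5,0],[0,0,0],30],
    [[-40.3,3.5,0],[0,0,0],30],
    [[0,0,0],[0,0,0],30],
    [[0,0,0],[0,0,0],30],
    [[0,0,0],[0,0,0],30],
  ],
)

```text
clock: 39.15
position: [506.9, 17.1, 155.5]
ee_rot: [0.774, -0.633, 0.0, -0.0]
contact_force: [-0.1, 0.4, -2.2]
gripper_width: 48.1
grasp_force: 62.3
```

```bash
python3 - <<'E'
from h import *
slot(-3,1); c,im=grab("wrist","w14")
# edges of packed things along box y, from the top camera too
t=camera_info("top"); ti=grab("top","t14")[1]
for n,g in dict(charger=(565,-387),stapler=(496,-467)).items(): print(n,*[np.round(k,1) for k in find(t,ti,g,H[n])])
R=np.array([[np.cos(BA),-np.sin(BA)],[np.sin(BA),np.cos(BA)]])
for z in (26,36):
    print(z,[int(ti[tuple(proj(t,[*(B+R@[12,y]),z])[0].round().astype(int)[::-1])].astype(int)@[1,-0,0]) for y in range(-50,106,3)],)
E
```

```text
box xy now [-0.5 -2.9] F [-0.1  0.4 -2.2] g 62.3
at [506.9  17.1 155.5] yaw_y -168.5 tool shift [  0.2  -0.4 154.5] w 48.1 t 39.15
charger [ 600.9 -397.4] [ 602.9 -396.9] [40.4 70.9] 122.0
stapler [ 495.6 -466.9] [ 495.8 -467.3] [32.5 76.8] 119.2
26 [111, 108, 108, 114, 116, 113, 110, 106, 88, 74, 44, 37, 55, 70, 77, 85, 93, 88, 97, 95, 98, 99, 97, 96, 96, 94, 95, 95, 94, 93, 91, 95, 101, 97, 104, 112, 115, 107, 113, 117, 118, 123, 121, 124, 129, 129, 127, 127, 130, 129, 127, 131]
36 [109, 108, 115, 114, 115, 115, 110, 106, 88, 61, 44, 37, 55, 74, 77, 85, 93, 93, 95, 98, 100, 96, 97, 96, 96, 97, 96, 95, 94, 92, 91, 95, 101, 111, 118, 115, 118, 122, 122, 118, 123, 125, 126, 124, 129, 129, 131, 127, 130, 129, 134, 130]
```

The charger has been knocked to (603, −397), so I'll use its new place. Setting the tin down.

>>> send_rows(
  series=[
    [[0,-0.4,20],[0,0,0],30],
    [[0,0,40],[0,0,0],30],
    [[0,0,45],[0,0,0],30],
    [[0,0,35],[0,0,0],30],
    [[0,0,14.5],[0,0,0],30],
    [[0,0,0],[0,0,0],30],
    [[0,0,0],[0,0,0],30],
    [[0,0,0],[0,0,0],30],
  ],
)

```text
clock: 40.05
position: [508.1, 17.3, 1.1]
ee_rot: [0.774, -0.633, 0.0, -0.001]
contact_force: [0.7, -0.2, -1.6]
gripper_width: 48.3
grasp_force: 63.8
```

>>> send_rows(
  series=[
    [[0,0,2],[0,0,0],30],
    [[0,0,0],[0,0,0],30],
    [[0,0,0],[0,0,0],30],
  ],
)

```text
clock: 40.35
position: [507.4, 17.7, -1.1]
ee_rot: [0.775, -0.633, 0.0, -0.0]
contact_force: [0.4, 0.4, -1.7]
gripper_width: 48.5
grasp_force: 63.8
```

>>> send_rows(
  series=[
    [[0,0,1.5],[0,0,0],30],
    [[0,0,0],[0,0,0],30],
    [[0,0,0],[0,0,0],30],
  ],
)

```text
clock: 40.65
position: [507.2, 17.7, -3.0]
ee_rot: [0.775, -0.632, -0.0, 0.0]
contact_force: [0.6, 0.2, -1.1]
gripper_width: 48.7
grasp_force: 63.8
```

>>> send_rows(
  series=[
    [[0,0,0.5],[0,0,0],30],
    [[0,0,0],[0,0,0],55],
    [[0,0,0],[0,0,0],64],
    [[0,0,0],[0,0,0],68],
    [[0,0,-20],[0,0,0],68],
    [[0,0,-40],[0,0,0],74],
    [[0,0,-45],[0,0,0],80],
    [[0,0,-45],[0,0,0.1348],83],
  ],
)

```text
clock: 41.45
position: [506.8, 17.5, 148.1]
ee_rot: [0.729, -0.684, -0.0, 0.0]
contact_force: [1.8, 0.1, 0.2]
gripper_width: 83.1
grasp_force: 0.0
```

>>> send_rows(
  series=[
    [[0,0,-10],[0,0,0.1348],83],
    [[0,0,0],[0,0,0.1348],83],
    [[0,0,0],[0,0,0.1348],83],
    [[0,0,0],[0,0,0.1348],83],
    [[0,0,0],[0,0,0.1348],83],
    [[0,0,0],[0,0,0.1348],83],
    [[0,0,0],[0,0,0.1348],83],
    [[0,0,0],[0,0,0.1348],83],
  ],
)

```text
clock: 42.25
position: [507.1, 17.6, 156.6]
ee_rot: [-0.273, 0.962, 0.0, -0.0]
contact_force: [-0.6, -0.0, -0.0]
gripper_width: 82.8
grasp_force: 0.0
```

>>> send_rows(
  series=[
    [[15.3,-45,0],[0,0,0],83],
    [[15.3,-45,0],[0,0,0],83],
    [[15.3,-45,0],[0,0,0],83],
    [[15.3,-45,0],[0,0,0],83],
    [[15.3,-45,0],[0,0,0],83],
    [[15.3,-45,0],[0,0,0],83],
    [[15.3,-45,0],[0,0,0],83],
    [[15.3,-45,0],[0,0,0],83],
  ],
)

```text
clock: 43.05
position: [594.4, -354.4, 156.4]
ee_rot: [-0.276, 0.961, 0.0, -0.0]
contact_force: [1.3, 0.3, -0.6]
gripper_width: 83.1
grasp_force: 0.0
```

>>> send_rows(
  series=[
    [[15.3,-45,0],[0,0,0],83],
    [[0,0,0],[0,0,0],83],
    [[0,0,0],[0,0,0],83],
    [[0,0,0],[0,0,0],83],
  ],
)

```text
clock: 43.45
position: [605.1, -397.9, 156.4]
ee_rot: [-0.276, 0.961, 0.0, -0.0]
contact_force: [-0.0, -0.2, -0.1]
gripper_width: 83.2
grasp_force: 0.0
```

```bash
python3 - <<'E'
from h import *
hover("charger",(605,-399),"w15",-15)
E
```

```text
charger [ 601.5 -399.8] [ 601.5 -399.9] [41.  63.9] 122.1
at [ 605.3 -397.5  156.9] yaw_y 122.1 tool shift [  4.5  -0.  171.9] w 82.9 t 43.5
```

>>> send_rows(
  series=[
    [[4.5,0,30],[0,0,0],83],
    [[0,0,45],[0,0,0],83],
    [[0,0,45],[0,0,0],83],
    [[0,0,35],[0,0,0],83],
    [[0,0,16.5],[0,0,0],83],
    [[0,0,0],[0,0,0],83],
    [[0,0,0],[0,0,0],72],
    [[0,0,0],[0,0,0],60],
  ],
)

```text
clock: 44.3
position: [603.3, -401.7, -11.8]
ee_rot: [-0.276, 0.961, -0.002, 0.002]
contact_force: [0.6, 0.8, 1.2]
gripper_width: 60.4
grasp_force: 0.7
```

>>> send_rows(
  series=[
    [[0,0,0],[0,0,0],50],
    [[0,0,0],[0,0,0],40],
    [[0,0,0],[0,0,0],40],
    [[0,0,0],[0,0,0],40],
    [[0,0,0],[0,0,0],40],
    [[0,0,0],[0,0,0],40],
  ],
)

```text
clock: 44.9
position: [603.5, -401.9, -11.4]
ee_rot: [-0.276, 0.961, -0.002, 0.002]
contact_force: [1.4, 1.5, 6.1]
gripper_width: 58.8
grasp_force: 66.4
```

>>> send_rows(
  series=[
    [[0,0,-15],[0,0,0],40],
    [[0,0,-40],[0,0,0],40],
    [[0,0,-45],[0,0,0],40],
    [[0,0,-45],[0,0,-0.1346],40],
    [[0,0,-25],[0,0,-0.1346],40],
    [[0,0,0],[0,0,-0.1346],40],
    [[0,0,0],[0,0,-0.1346],40],
    [[0,0,0],[0,0,-0.1346],40],
  ],
)

```text
clock: 45.7
position: [601.2, -401.1, 156.5]
ee_rot: [-0.58, 0.815, -0.0, 0.0]
contact_force: [-0.1, -0.0, -1.4]
gripper_width: 58.9
grasp_force: 65.5
```

>>> send_rows(
  series=[
    [[0,0,0],[0,0,-0.1346],40],
    [[0,0,0],[0,0,-0.1346],40],
    [[0,0,0],[0,0,-0.1346],40],
    [[0,0,0],[0,0,-0.1346],40],
    [[-48,1.3,0],[0,0,0],40],
    [[-48,1.3,0],[0,0,0],40],
    [[-48,1.3,0],[0,0,0],40],
    [[-48,1.3,0],[0,0,0],40],
  ],
)

```text
clock: 46.5
position: [557.4, -212.6, 156.0]
ee_rot: [0.774, -0.634, 0.0, -0.0]
contact_force: [1.1, 0.9, -1.7]
gripper_width: 58.5
grasp_force: 65.5
```

>>> send_rows(
  series=[
    [[-48,1.3,0],[0,0,0],40],
    [[-48,1.3,0],[0,0,0],40],
    [[-48,1.3,0],[0,0,0],40],
    [[-48,1.3,0],[0,0,0],40],
    [[0,0,0],[0,0,0],40],
    [[0,0,0],[0,0,0],40],
    [[0,0,0],[0,0,0],40],
  ],
)

```text
clock: 47.2
position: [515.4, -27.4, 155.7]
ee_rot: [0.774, -0.633, 0.0, -0.0]
contact_force: [-0.0, -0.5, -1.5]
gripper_width: 59.0
grasp_force: 65.5
```

```bash
python3 - <<'E'
from h import *
slot(-48.5,-3); grab("wrist","w16")
E
```

```text
box xy now [ -1.2 -48.1] F [-0.  -0.5 -1.5] g 65.5
at [515.4 -27.4 155.7] yaw_y -168.61 tool shift [  0.3  -1.  158.7] w 59.0 t 47.2
```

>>> send_rows(
  series=[
    [[0.3,-1,20],[0,0,0],40],
    [[0,0,40],[0,0,0],40],
    [[0,0,30],[0,0,0],40],
    [[0,0,12],[0,0,0],40],
    [[0,0,0],[0,0,0],40],
    [[0,0,0],[0,0,0],40],
  ],
)

```text
clock: 47.85
position: [517.5, -27.4, 54.1]
ee_rot: [0.774, -0.633, 0.001, -0.001]
contact_force: [-0.1, 0.1, -0.7]
gripper_width: 58.6
grasp_force: 65.5
```

>>> send_rows(
  series=[
    [[0,0,10],[0,0,0],40],
    [[0,0,10],[0,0,0],40],
    [[0,0,0],[0,0,0],40],
  ],
)

```text
clock: 48.15
position: [515.2, -27.0, 32.0]
ee_rot: [0.774, -0.633, -0.001, 0.001]
contact_force: [-1.2, -0.2, -1.0]
gripper_width: 58.8
grasp_force: 65.5
```

>>> send_rows(
  series=[
    [[0,0,12],[0,0,0],40],
    [[0,0,12],[0,0,0],40],
    [[0,0,10],[0,0,0],40],
    [[0,0,3],[0,0,0],40],
    [[0,0,0],[0,0,0],40],
  ],
)

```text
clock: 48.65
position: [515.7, -27.1, -4.8]
ee_rot: [0.774, -0.633, -0.001, 0.001]
contact_force: [0.4, 0.4, -0.3]
gripper_width: 58.5
grasp_force: 65.5
```

>>> send_rows(
  series=[
    [[0,0,2],[0,0,0],40],
    [[0,0,0],[0,0,0],40],
    [[0,0,0],[0,0,0],40],
  ],
)

```text
clock: 48.95
position: [516.5, -26.9, -5.6]
ee_rot: [0.774, -0.633, 0.0, -0.0]
contact_force: [-0.2, 0.3, -1.4]
gripper_width: 58.5
grasp_force: 65.5
```

>>> send_rows(
  series=[
    [[0,0,1.8],[0,0,0],40],
    [[0,0,0],[0,0,0],40],
    [[0,0,0],[0,0,0],40],
  ],
)

```text
clock: 49.25
position: [516.7, -26.8, -7.4]
ee_rot: [0.774, -0.633, 0.0, -0.0]
contact_force: [0.4, 0.4, 0.7]
gripper_width: 58.5
grasp_force: 65.7
```

>>> send_rows(
  series=[
    [[0,0,0],[0,0,0],64],
    [[0,0,0],[0,0,0],68],
    [[0,0,0],[0,0,0],72],
    [[0,0,-20],[0,0,0],72],
    [[0,0,-40],[0,0,0],74],
    [[0,0,-45],[0,0,0],80],
    [[0,0,-45],[0,0,0.14],84],
    [[0,0,-14],[0,0,0.14],84],
  ],
)

```text
clock: 50.05
position: [519.0, -26.6, 161.7]
ee_rot: [-0.676, 0.737, -0.003, 0.004]
contact_force: [-0.1, 0.1, -0.5]
gripper_width: 84.4
grasp_force: 0.0
```

>>> send_rows(
  series=[
    [[0,0,0],[0,0,0.14],84],
    [[0,0,0],[0,0,0.14],84],
    [[0,0,0],[0,0,0.14],84],
    [[0,0,0],[0,0,0.14],84],
    [[0,0,0],[0,0,0.14],84],
    [[0,0,0],[0,0,0.14],84],
    [[0,0,0],[0,0,0.14],84],
    [[25.8,-41.8,0],[0,0,0],84],
  ],
)

```text
clock: 50.85
position: [515.1, -73.2, 156.4]
ee_rot: [-0.254, 0.967, 0.0, 0.001]
contact_force: [0.4, 0.1, 0.3]
gripper_width: 84.2
grasp_force: 0.0
```

>>> send_rows(
  series=[
    [[25.8,-41.8,0],[0,0,0],84],
    [[25.8,-41.8,0],[0,0,0],84],
    [[25.8,-41.8,0],[0,0,0],84],
    [[25.8,-41.8,0],[0,0,0],84],
    [[25.8,-41.8,0],[0,0,0],84],
    [[25.8,-41.8,0],[0,0,0],84],
    [[25.8,-41.8,0],[0,0,0],84],
    [[25.8,-41.8,0],[0,0,0],84],
  ],
)

```text
clock: 51.65
position: [496.8, -470.5, 155.9]
ee_rot: [-0.252, 0.968, 0.0, -0.0]
contact_force: [1.2, -0.0, 0.8]
gripper_width: 84.2
grasp_force: 0.0
```

>>> send_rows(
  series=[
    [[0,0,0],[0,0,0],84],
    [[0,0,0],[0,0,0],84],
    [[0,0,0],[0,0,0],84],
  ],
)

```text
clock: 51.95
position: [497.2, -467.8, 156.0]
ee_rot: [-0.253, 0.968, 0.0, -0.0]
contact_force: [-0.1, -0.7, -0.2]
gripper_width: 84.2
grasp_force: 0.0
```

```bash
python3 - <<'E'
from h import *
hover("stapler",(497.5,-469),"w17",-14)
E
```

```text
stapler [ 494.6 -471.4] [ 494.4 -471.4] [34.7 70.3] 119.3
at [ 497.5 -467.5  156.3] yaw_y 119.31 tool shift [  4.6  -2.  170.3] w 84.0 t 52.0
```

>>> send_rows(
  series=[
    [[4.6,-2,30],[0,0,0],84],
    [[0,0,45],[0,0,0],84],
    [[0,0,45],[0,0,0],84],
    [[0,0,35],[0,0,0],84],
    [[0,0,14.5],[0,0,0],84],
    [[0,0,0],[0,0,0],84],
    [[0,0,0],[0,0,0],74],
    [[0,0,0],[0,0,0],64],
  ],
)

```text
clock: 52.8
position: [496.3, -473.5, -9.9]
ee_rot: [-0.253, 0.967, -0.002, 0.002]
contact_force: [1.7, -1.4, -0.9]
gripper_width: 65.1
grasp_force: 53.1
```

>>> send_rows(
  series=[
    [[0,0,0],[0,0,0],55],
    [[0,0,0],[0,0,0],45],
    [[0,0,0],[0,0,0],45],
    [[0,0,0],[0,0,0],45],
    [[0,0,0],[0,0,0],45],
    [[0,0,0],[0,0,0],45],
  ],
)

```text
clock: 53.4
position: [496.2, -473.5, -9.9]
ee_rot: [-0.253, 0.968, -0.002, 0.002]
contact_force: [1.4, 2.1, 7.1]
gripper_width: 64.5
grasp_force: 69.3
```

>>> send_rows(
  series=[
    [[0,0,-15],[0,0,0],45],
    [[0,0,-40],[0,0,0],45],
    [[0,0,-45],[0,0,0],45],
    [[0,0,-45],[0,0,-0.14],45],
    [[0,0,-23],[0,0,-0.14],45],
    [[0,0,0],[0,0,-0.14],45],
    [[0,0,0],[0,0,-0.14],45],
    [[0,0,0],[0,0,-0.14],45],
  ],
)

```text
clock: 54.2
position: [493.9, -472.5, 156.1]
ee_rot: [-0.571, 0.821, -0.0, 0.0]
contact_force: [0.5, 0.9, -1.6]
gripper_width: 64.5
grasp_force: 68.3
```

>>> send_rows(
  series=[
    [[0,0,0],[0,0,-0.14],45],
    [[0,0,0],[0,0,-0.14],45],
    [[0,0,0],[0,0,-0.14],45],
    [[0,0,0],[0,0,-0.14],45],
    [[-44.2,-12.1,0],[0,0,0],45],
    [[-44.2,-12.1,0],[0,0,0],45],
    [[-44.2,-12.1,0],[0,0,0],45],
    [[-44.2,-12.1,0],[0,0,0],45],
  ],
)

```text
clock: 55.0
position: [506.2, -288.2, 155.7]
ee_rot: [0.774, -0.634, 0.0, -0.0]
contact_force: [0.5, 0.0, 0.0]
gripper_width: 64.9
grasp_force: 68.4
```

>>> send_rows(
  series=[
    [[-44.2,-12.1,0],[0,0,0],45],
    [[-44.2,-12.1,0],[0,0,0],45],
    [[-44.2,-12.1,0],[0,0,0],45],
    [[-44.2,-12.1,0],[0,0,0],45],
    [[-44.2,-12.1,0],[0,0,0],45],
    [[0,0,0],[0,0,0],45],
    [[0,0,0],[0,0,0],45],
    [[0,0,0],[0,0,0],45],
  ],
)

```text
clock: 55.8
position: [522.0, -61.8, 155.3]
ee_rot: [0.774, -0.633, 0.0, -0.0]
contact_force: [-1.5, -0.7, -0.5]
gripper_width: 64.8
grasp_force: 68.3
```

```bash
python3 - <<'E'
from h import *
slot(-84,-2); grab("wrist","w18")
E
```

```text
box xy now [ -1.5 -83.1] F [-1.5 -0.7 -0.5] g 68.3
at [522.  -61.8 155.3] yaw_y -168.61 tool shift [  0.8  -1.5 157.3] w 64.8 t 55.8
```

>>> send_rows(
  series=[
    [[0.8,-1.5,20],[0,0,0],45],
    [[0,0,40],[0,0,0],45],
    [[0,0,30],[0,0,0],45],
    [[0,0,12],[0,0,0],45],
    [[0,0,0],[0,0,0],45],
    [[0,0,0],[0,0,0],45],
  ],
)

```text
clock: 56.45
position: [525.0, -62.1, 53.9]
ee_rot: [0.774, -0.633, 0.001, -0.001]
contact_force: [-0.2, 0.2, -0.3]
gripper_width: 64.8
grasp_force: 68.3
```

>>> send_rows(
  series=[
    [[0,0,10],[0,0,0],45],
    [[0,0,10],[0,0,0],45],
    [[0,0,0],[0,0,0],45],
  ],
)

```text
clock: 56.75
position: [522.8, -61.7, 31.7]
ee_rot: [0.774, -0.633, -0.001, 0.001]
contact_force: [-0.3, -0.4, -1.9]
gripper_width: 64.6
grasp_force: 68.3
```

>>> send_rows(
  series=[
    [[0,0,12],[0,0,0],45],
    [[0,0,12],[0,0,0],45],
    [[0,0,9],[0,0,0],45],
    [[0,0,3],[0,0,0],45],
    [[0,0,0],[0,0,0],45],
  ],
)

```text
clock: 57.25
position: [523.4, -61.7, -4.1]
ee_rot: [0.774, -0.633, -0.001, 0.001]
contact_force: [0.1, 0.1, -1.0]
gripper_width: 64.7
grasp_force: 68.3
```

>>> send_rows(
  series=[
    [[0,0,2],[0,0,0],45],
    [[0,0,0],[0,0,0],45],
    [[0,0,0],[0,0,0],45],
  ],
)

```text
clock: 57.55
position: [524.1, -61.6, -4.9]
ee_rot: [0.774, -0.633, 0.0, -0.0]
contact_force: [0.4, -0.3, -1.4]
gripper_width: 64.7
grasp_force: 68.3
```

>>> send_rows(
  series=[
    [[0,0,1],[0,0,0],45],
    [[0,0,0],[0,0,0],45],
    [[0,0,0],[0,0,0],70],
    [[0,0,0],[0,0,0],74],
    [[0,0,0],[0,0,0],75],
    [[0,0,-20],[0,0,0],75],
    [[0,0,-40],[0,0,0],75],
    [[0,0,-45],[0,0,0],75],
  ],
)

```text
clock: 58.35
position: [522.7, -61.8, 98.8]
ee_rot: [0.774, -0.633, -0.001, 0.001]
contact_force: [1.4, 0.4, 0.6]
gripper_width: 75.0
grasp_force: 0.0
```

>>> send_rows(
  series=[
    [[0,0,-45],[0,0,0],75],
    [[0,0,-45],[0,0,0],75],
    [[-40,0,-15],[0,0,0],75],
    [[-45,0,0],[0,0,0],75],
    [[-45,0,0],[0,0,0],75],
    [[-40,0,0],[0,0,0],75],
    [[0,0,0],[0,0,0],75],
    [[0,0,0],[0,0,0],75],
  ],
)

```text
clock: 59.15
position: [489.8, 105.7, 203.8]
ee_rot: [0.775, -0.632, -0.0, 0.0]
contact_force: [0.1, 0.3, -0.2]
gripper_width: 74.9
grasp_force: 0.0
```

```bash
python3 - <<'E'
from h import *
slot(80,200); c,im=grab("wrist","w19"); ti=grab("top","t19")[1]; grab("side","s19")
cols=lambda cc,z,x:[proj(cc,[*(B+np.array([[np.cos(BA),-np.sin(BA)],[np.sin(BA),np.cos(BA)]])@[x,y]),z])[0].round().astype(int) for y in range(-102,104,3)]
for x in (-22,22): print(x,[tuple(int(v) for v in im[p[1],p[0]]) if 0<=p[1]<384 else None for p in cols(c,34,x)])
E
```

```text
box xy now [ 0.3 87.4] F [ 0.1  0.3 -0.2] g 0.0
at [489.8 105.7 203.8] yaw_y -168.45 tool shift [7.4 0.3 3.8] w 74.9 t 59.15
-22 [None, (49, 46, 46), (49, 45, 46), (42, 39, 39), (46, 43, 43), (46, 43, 43), (44, 40, 41), (47, 43, 44), (48, 44, 44), (45, 41, 41), (31, 30, 29), (45, 42, 41), (48, 45, 45), (54, 50, 50), (54, 50, 49), (55, 51, 52), (55, 50, 51), (55, 51, 51), (55, 52, 52), (56, 52, 52), (56, 53, 53), (57, 54, 54), (57, 55, 54), (47, 44, 45), (63, 58, 58), (154, 137, 138), (141, 124, 125), (143, 126, 126), (139, 123, 124), (147, 132, 131), (162, 149, 148), (194, 180, 179), (201, 188, 186), (201, 187, 186), (201, 188, 186), (200, 186, 186), (197, 185, 183), (166, 153, 152), (148, 133, 133), (149, 133, 135), (150, 134, 136), (144, 129, 129), (130, 129, 143), (99, 136, 182), (98, 132, 178), (96, 131, 177), (91, 122, 164), (95, 130, 176), (94, 127, 173), (93, 128, 173), (93, 127, 171), (92, 126, 171), (94, 129, 175), (99, 137, 184), (95, 130, 177), (96, 131, 178), (106, 119, 147), (97, 93, 93), (216, 208, 211), (225, 218, 222), (169, 163, 168), (58, 57, 60), (69, 67, 70), (73,
[... 472 characters left out ...]
2), (131, 116, 117), (144, 128, 129), (145, 130, 130), (191, 177, 175), (199, 186, 184), (198, 185, 185), (202, 191, 190), (206, 195, 195), (206, 194, 195), (202, 189, 188), (201, 188, 187), (199, 187, 187), (162, 147, 148), (137, 122, 124), (134, 121, 123), (142, 127, 128), (138, 135, 149), (94, 129, 174), (97, 129, 173), (98, 132, 178), (95, 131, 176), (98, 134, 180), (94, 129, 174), (98, 134, 182), (103, 139, 186), (98, 133, 181), (95, 132, 178), (97, 132, 179), (96, 132, 179), (99, 137, 183), (96, 113, 142), (93, 88, 90), (203, 196, 197), (225, 218, 221), (94, 90, 93), (46, 47, 49), (51, 51, 54), (49, 49, 52), (47, 47, 50), (190, 182, 186), (224, 217, 221), (108, 105, 106), (81, 81, 80)]
```

Sampling along the row confirms stapler, charger, tin, notes and hub lie side by side in the box with gaps between them. Now the lid.

>>> send_rows(
  series=[
    [[0,0,0],[0,0,-0.118],60],
    [[37.5,25.7,0],[0,0,0],60],
    [[37.5,25.7,0],[0,0,0],60],
    [[37.5,25.7,0],[0,0,0],60],
    [[37.5,25.7,0],[0,0,0],60],
    [[37.5,25.7,0],[0,0,0],60],
    [[37.5,25.7,0],[0,0,0],60],
    [[37.5,25.7,0],[0,0,0],60],
  ],
)

```text
clock: 60.1
position: [399.8, -203.2, 204.0]
ee_rot: [0.809, -0.587, 0.0, -0.0]
contact_force: [1.8, -0.5, -0.5]
gripper_width: 60.0
grasp_force: 0.0
```

>>> send_rows(
  series=[
    [[37.5,25.7,0],[0,0,0],60],
    [[37.5,25.7,0],[0,0,0],60],
    [[0,0,20],[0,0,0],60],
    [[0,0,0],[0,0,0],60],
    [[0,0,0],[0,0,0],60],
    [[0,0,0],[0,0,0],60],
  ],
)

```text
clock: 60.7
position: [376.3, -287.8, 184.6]
ee_rot: [0.81, -0.586, 0.001, -0.0]
contact_force: [0.2, 0.6, -0.3]
gripper_width: 59.8
grasp_force: 0.0
```

```bash
python3 - <<'E'
from h import *
to([376,-288,6]); c,im=grab("wrist","w20"); import pickle; pickle.dump(c,open("w20.pkl","wb"))
b=cv2.GaussianBlur(im,(3,3),0).astype(int)
u=proj(c,[376,-288,47])[0]; print(u,b[int(u[1]),int(u[0])])
m=(b.max(2)<85).astype(np.uint8)
cs,_=cv2.findContours(m,cv2.RETR_LIST,cv2.CHAIN_APPROX_NONE)
for k in cs:
    if cv2.contourArea(k)>150:
        for z in (19,33,47):
            P=ray(c,k[:,0],z)[:,:2].astype(np.float32); q=cv2.minAreaRect(P); print(cv2.boundingRect(k),z,np.round(q[0],1),np.round(q[1],1),round(q[2],1))
E
```

```text
at [ 376.3 -287.8  184.6] yaw_y -161.76 tool shift [ -0.    0.5 178.6] w 59.8 t 60.7
[258.692 179.934] [38 36 35]
(233, 308, 17, 24) 19 [329.5 -62.2] [17.9 44.5] 3.3
(233, 308, 17, 24) 33 [332.6 -75. ] [17.2 42.6] 3.3
(233, 308, 17, 24) 47 [335.6 -87.9] [16.4 40.7] 3.3
(4, 239, 508, 145) 19 [306.4 -72.6] [856.  270.5] 18.3
(4, 239, 508, 145) 33 [310.5 -85. ] [819.4 258.9] 18.3
(4, 239, 508, 145) 47 [314.6 -97.4] [782.9 247.4] 18.3
(225, 166, 68, 22) 19 [ 375.1 -285. ] [85.8 27.4] 18.3
(225, 166, 68, 22) 33 [ 376.3 -288.4] [82.2 26.2] 18.3
(225, 166, 68, 22) 47 [ 377.4 -291.7] [78.5 25.1] 18.3
(312, 132, 30, 81) 19 [ 295.7 -315. ] [ 30.  103.7] 18.5
(312, 132, 30, 81) 33 [ 300.2 -317.1] [28.7 99.2] 18.5
(312, 132, 30, 81) 47 [ 304.8 -319.1] [27.4 94.8] 18.5
(177, 132, 29, 81) 19 [ 456.7 -261.8] [ 30.2 103.5] 18.3
(177, 132, 29, 81) 33 [ 454.3 -266.1] [28.9 99.1] 18.3
(177, 132, 29, 81) 47 [ 452.  -270.5] [27.6 94.7] 18.3
```

The bar's long axis lies at 18.3°, so it must be pinched with the tool at 108.3°. The bar and the two dark pads both put the lid's centre at (376.3, −288.4). Turning 90°.

>>> send_rows(
  series=[
    [[0,0,0],[0,0,0.1428],60],
    [[0,0,0],[0,0,0.1428],60],
    [[0,0,0],[0,0,0.1428],60],
    [[0,0,0],[0,0,0.1428],60],
    [[0,0,0],[0,0,0.1428],60],
    [[0,0,0],[0,0,0.1428],60],
    [[0,0,0],[0,0,0.1428],60],
    [[0,0,0],[0,0,0.1428],60],
  ],
)

```text
clock: 61.55
position: [376.6, -287.2, 184.6]
ee_rot: [-0.363, 0.932, -0.001, 0.001]
contact_force: [0.5, -0.4, -0.4]
gripper_width: 60.3
grasp_force: 0.0
```

>>> send_rows(
  series=[
    [[0,0,20],[0,0,0.1428],60],
    [[0,0,30],[0,0,0.1428],60],
    [[0,0,30],[0,0,0.1428],60],
    [[0,0,0],[0,0,0],60],
    [[0,0,0],[0,0,0],60],
    [[0,0,0],[0,0,0],60],
  ],
)

```text
clock: 62.15
position: [377.4, -288.1, 105.7]
ee_rot: [-0.16, 0.987, -0.001, 0.002]
contact_force: [-0.1, 0.2, 0.6]
gripper_width: 60.2
grasp_force: 0.0
```

```bash
python3 - <<'E'
from h import *
to([376.3,-288.4,7]); c,im=grab("wrist","w21")
b=cv2.GaussianBlur(im,(3,3),0).astype(int); m=(b.max(2)<85).astype(np.uint8)
cs,_=cv2.findContours(m,cv2.RETR_LIST,cv2.CHAIN_APPROX_NONE)
for k in cs:
    if cv2.contourArea(k)>150:
        P=ray(c,k[:,0],33)[:,:2].astype(np.float32); q=cv2.minAreaRect(P); print(cv2.boundingRect(k),np.round(q[0],1),np.round(q[1],1),round(q[2],1))
E
```

```text
at [ 377.4 -288.1  105.7] yaw_y 108.38 tool shift [ 1.4  0.4 98.7] w 60.2 t 62.15
(353, 331, 21, 44) [ 520.  -113.8] [64.9 18.8] 17.6
(209, 254, 98, 24) [ 447.5 -265.1] [27.1 98.8] 18.5
(4, 238, 508, 146) [ 511.  -245.5] [195.7 614.9] 18.6
(246, 151, 25, 89) [ 377.6 -287.7] [86.7 22.7] 17.6
(447, 112, 65, 124) [ 303.2 -100.3] [121.5  58.3] 35.0
(199, 82, 120, 35) [ 295.9 -315. ] [26.6 98.4] 18.4
```

>>> send_rows(
  series=[
    [[0.5,0.4,30],[0,0,0],60],
    [[0,0,35],[0,0,0],60],
    [[0,0,25],[0,0,0],60],
    [[0,0,8],[0,0,0],60],
    [[0,0,0],[0,0,0],60],
    [[0,0,0],[0,0,0],60],
  ],
)

```text
clock: 62.8
position: [376.6, -288.1, 7.2]
ee_rot: [-0.159, 0.987, -0.001, 0.001]
contact_force: [-0.3, -1.0, 0.3]
gripper_width: 60.2
grasp_force: 0.0
```

>>> send_rows(
  series=[
    [[0,0,0],[0,0,0],45],
    [[0,0,0],[0,0,0],30],
    [[0,0,0],[0,0,0],20],
    [[0,0,0],[0,0,0],10],
    [[0,0,0],[0,0,0],10],
    [[0,0,0],[0,0,0],10],
    [[0,0,0],[0,0,0],10],
  ],
)

```text
clock: 63.5
position: [376.0, -287.9, 7.0]
ee_rot: [-0.158, 0.987, -0.001, 0.001]
contact_force: [-0.6, 0.7, 6.5]
gripper_width: 21.2
grasp_force: 59.1
```

The bar is held at 21 mm. Lifting, turning 83° and carrying the lid over the box.

>>> send_rows(
  series=[
    [[0,0,-15],[0,0,0],10],
    [[0,0,-35],[0,0,0],10],
    [[0,0,-40],[0,0,0],10],
    [[0,0,-40],[0,0,0],10],
    [[0,0,-20],[0,0,0],10],
    [[0,0,0],[0,0,-0.08],10],
    [[0,0,0],[0,0,-0.13],10],
    [[0,0,0],[0,0,-0.13],10],
  ],
)

```text
clock: 64.3
position: [374.4, -287.1, 155.7]
ee_rot: [-0.325, 0.946, 0.0, 0.0]
contact_force: [0.4, 0.4, -1.5]
gripper_width: 20.8
grasp_force: 59.4
```

>>> send_rows(
  series=[
    [[0,0,0],[0,0,-0.13],10],
    [[0,0,0],[0,0,-0.13],10],
    [[0,0,0],[0,0,-0.13],10],
    [[0,0,0],[0,0,-0.13],10],
    [[0,0,0],[0,0,-0.13],10],
    [[0,0,0],[0,0,-0.13],10],
    [[0,0,0],[0,0,-0.13],10],
    [[0,0,0],[0,0,-0.13],10],
  ],
)

```text
clock: 65.1
position: [374.4, -287.1, 155.3]
ee_rot: [0.752, -0.659, -0.001, -0.0]
contact_force: [0.3, -0.1, -2.6]
gripper_width: 21.0
grasp_force: 59.5
```

>>> send_rows(
  series=[
    [[0,0,0],[0,0,-0.07],10],
    [[0,0,0],[0,0,0],10],
    [[-20,-14,0],[0,0,0],10],
    [[-35,-24,0],[0,0,0],10],
    [[-40,-27.5,0],[0,0,0],10],
    [[-40,-27.5,0],[0,0,0],10],
    [[-40,-27.5,0],[0,0,0],10],
    [[-40,-27.5,0],[0,0,0],10],
  ],
)

```text
clock: 65.9
position: [478.2, -45.9, 155.8]
ee_rot: [0.773, -0.635, -0.0, 0.0]
contact_force: [0.9, 0.2, -2.9]
gripper_width: 20.5
grasp_force: 59.5
```

>>> send_rows(
  series=[
    [[-35,-24,0],[0,0,0],10],
    [[-26,-18,0],[0,0,0],10],
    [[0,0,0],[0,0,0],10],
    [[0,0,0],[0,0,0],10],
    [[0,0,0],[0,0,0],10],
  ],
)

```text
clock: 66.4
position: [506.8, 19.6, 155.4]
ee_rot: [0.773, -0.635, -0.0, 0.0]
contact_force: [-0.6, -0.2, -2.9]
gripper_width: 20.6
grasp_force: 59.5
```

```bash
python3 - <<'E'
from h import *
slot(0,75); c,im=grab("wrist","w22")
b=cv2.GaussianBlur(im,(3,3),0).astype(int); m=(b.max(2)<85).astype(np.uint8)
cs,_=cv2.findContours(m,cv2.RETR_LIST,cv2.CHAIN_APPROX_NONE)
z=monitor.read_state()["position"][2]-7+19
for k in cs:
    if cv2.contourArea(k)>150:
        P=ray(c,k[:,0],z)[:,:2].astype(np.float32); q=cv2.minAreaRect(P); print(cv2.boundingRect(k),np.round(q[0],1),np.round(q[1],1),round(q[2],1))
E
```

```text
box xy now [-0.2 -0.3] F [-0.6 -0.2 -2.9] g 59.5
at [506.8  19.6 155.4] yaw_y -168.81 tool shift [-0.3 -0.3 80.4] w 20.6 t 66.4
(230, 296, 57, 34) [496.4  74.8] [39.  28.3] 9.6
(409, 134, 83, 185) [393.3  -6. ] [  8.  127.3] 3.1
(397, 131, 78, 179) [404.   -8.6] [  8.  121.3] 2.8
(385, 127, 72, 175) [414.2 -10.9] [  8.3 116.1] 3.1
(370, 123, 70, 173) [424.9 -12.4] [ 10.  113.1] 3.0
(0, 116, 512, 268) [506.9  43.5] [389.1 198.3] 11.1
(157, 67, 202, 59) [524.1 -63.8] [103.8  28.8] 11.2
```

The lid is centred over the box: the front pad is at (524.1, −63.8) against an expected (523.7, −63.5). Lowering it onto the seals.

>>> send_rows(
  series=[
    [[-0.3,-0.3,20],[0,0,-0.005],10],
    [[0,0,30],[0,0,0],10],
    [[0,0,25],[0,0,0],10],
    [[0,0,12],[0,0,0],10],
    [[0,0,8],[0,0,0],10],
    [[0,0,5],[0,0,0],10],
    [[0,0,3],[0,0,0],10],
    [[0,0,0],[0,0,0],10],
  ],
)

```text
clock: 67.25
position: [508.2, 20.6, 53.2]
ee_rot: [0.775, -0.632, 0.0, -0.0]
contact_force: [-0.7, 0.1, -2.1]
gripper_width: 20.7
grasp_force: 59.4
```

>>> send_rows(
  series=[
    [[0,0,2],[0,0,0],10],
    [[0,0,0],[0,0,0],10],
    [[0,0,0],[0,0,0],10],
  ],
)

```text
clock: 67.55
position: [508.0, 20.7, 51.1]
ee_rot: [0.775, -0.632, 0.0, -0.0]
contact_force: [0.2, 0.1, -2.2]
gripper_width: 20.7
grasp_force: 59.4
```

>>> send_rows(
  series=[
    [[0,0,2],[0,0,0],10],
    [[0,0,0],[0,0,0],10],
    [[0,0,0],[0,0,0],10],
  ],
)

```text
clock: 67.85
position: [507.8, 20.6, 48.7]
ee_rot: [0.775, -0.632, -0.0, 0.0]
contact_force: [0.1, -0.5, -2.6]
gripper_width: 20.5
grasp_force: 59.4
```

>>> send_rows(
  series=[
    [[0,0,1.5],[0,0,0],10],
    [[0,0,0],[0,0,0],10],
    [[0,0,0],[0,0,0],10],
  ],
)

```text
clock: 68.15
position: [507.9, 20.6, 47.3]
ee_rot: [0.775, -0.632, 0.0, -0.0]
contact_force: [-0.7, 0.2, -1.9]
gripper_width: 21.1
grasp_force: 59.5
```

>>> send_rows(
  series=[
    [[0,0,1],[0,0,0],10],
    [[0,0,0],[0,0,0],10],
    [[0,0,0],[0,0,0],10],
  ],
)

```text
clock: 68.45
position: [508.0, 20.6, 47.0]
ee_rot: [0.775, -0.632, 0.0, -0.0]
contact_force: [-3.0, 0.1, 5.9]
gripper_width: 20.6
grasp_force: 60.6
```

The lid rests on the seals, exactly at the expected 47. Releasing, then going to the +y end with the fingers shut.

>>> send_rows(
  series=[
    [[0,0,0],[0,0,0],35],
    [[0,0,0],[0,0,0],50],
    [[0,0,0],[0,0,0],50],
    [[0,0,-25],[0,0,0],50],
    [[0,0,-40],[0,0,0],50],
    [[0,0,-25],[0,0,0],0],
    [[-45,0,0],[0,0,0],0],
    [[-40,0,0],[0,0,0],0],
  ],
)

```text
clock: 69.25
position: [491.3, 104.5, 137.3]
ee_rot: [0.774, -0.633, 0.0, -0.001]
contact_force: [1.0, 0.5, -0.4]
gripper_width: 6.7
grasp_force: 0.0
```

>>> send_rows(
  series=[
    [[0,0,0],[0,0,0],0],
    [[0,0,0],[0,0,0],0],
    [[0,0,40],[0,0,0],0],
    [[0,0,30],[0,0,0],0],
    [[0,0,10],[0,0,0],0],
    [[0,0,0],[0,0,0],0],
    [[0,0,0],[0,0,0],0],
  ],
)

```text
clock: 69.95
position: [491.9, 103.8, 57.2]
ee_rot: [0.775, -0.632, 0.001, -0.001]
contact_force: [-0.1, -0.4, 0.4]
gripper_width: 0.2
grasp_force: 0.0
```

```bash
python3 - <<'E'
from h import *
slot(85,40)
E
```

```text
box xy now [ 2.  85.1] F [-0.1 -0.4  0.4] g 0.0
at [491.9 103.8  57.2] yaw_y -168.46 tool shift [ 0.1  2.  17.2] w 0.2 t 69.95
```

>>> send_rows(
  series=[
    [[0,2,5],[0,0,0],0],
    [[0,0,5],[0,0,0],0],
    [[0,0,3],[0,0,0],0],
    [[0,0,0],[0,0,0],0],
  ],
)

```text
clock: 70.35
position: [488.6, 103.4, 43.1]
ee_rot: [0.775, -0.632, -0.0, 0.0]
contact_force: [0.2, -0.3, -0.6]
gripper_width: -0.1
grasp_force: 0.0
```

>>> send_rows(
  series=[
    [[0,0,2],[0,0,0],0],
    [[0,0,1],[0,0,0],0],
    [[0,0,0],[0,0,0],0],
  ],
)

```text
clock: 70.65
position: [488.8, 103.4, 40.2]
ee_rot: [0.775, -0.632, -0.0, 0.0]
contact_force: [-0.5, -0.2, -0.5]
gripper_width: 0.3
grasp_force: 0.0
```

>>> send_rows(
  series=[
    [[0,0,1.5],[0,0,0],0],
    [[0,0,0],[0,0,0],0],
    [[0,0,0],[0,0,0],0],
  ],
)

```text
clock: 70.95
position: [488.8, 103.4, 38.7]
ee_rot: [0.775, -0.632, -0.0, 0.0]
contact_force: [-0.2, 0.3, -0.2]
gripper_width: -0.1
grasp_force: 0.0
```

>>> send_rows(
  series=[
    [[0,0,1.5],[0,0,0],0],
    [[0,0,0],[0,0,0],0],
    [[0,0,0],[0,0,0],0],
  ],
)

```text
clock: 71.25
position: [488.9, 103.5, 37.8]
ee_rot: [0.775, -0.632, 0.0, -0.0]
contact_force: [-1.8, 0.5, 5.4]
gripper_width: 0.1
grasp_force: 2.8
```

>>> send_rows(
  series=[
    [[0,0,1.5],[0,0,0],0],
    [[0,0,0],[0,0,0],0],
    [[0,0,0],[0,0,0],0],
  ],
)

```text
clock: 71.55
position: [488.9, 103.5, 36.4]
ee_rot: [0.775, -0.632, 0.0, -0.0]
contact_force: [-2.3, 0.5, 6.3]
gripper_width: -0.0
grasp_force: 3.1
```

>>> send_rows(
  series=[
    [[0,0,1.5],[0,0,0],0],
    [[0,0,0],[0,0,0],0],
    [[0,0,0],[0,0,0],0],
  ],
)

```text
clock: 71.85
position: [488.9, 103.5, 34.9]
ee_rot: [0.775, -0.632, 0.0, -0.0]
contact_force: [-2.5, -0.6, 7.1]
gripper_width: 0.2
grasp_force: 3.2
```

>>> send_rows(
  series=[
    [[0,0,1.5],[0,0,0],0],
    [[0,0,0],[0,0,0],0],
    [[0,0,0],[0,0,0],0],
  ],
)

```text
clock: 72.15
position: [488.9, 103.6, 33.4]
ee_rot: [0.775, -0.632, 0.0, -0.0]
contact_force: [-2.7, 0.1, 6.0]
gripper_width: -0.3
grasp_force: 3.2
```

The end is yielding under 6–7 N. Continuing until the force rises.

>>> send_rows(
  series=[
    [[0,0,1.5],[0,0,0],0],
    [[0,0,0],[0,0,0],0],
    [[0,0,0],[0,0,0],0],
  ],
)

```text
clock: 72.45
position: [488.9, 103.6, 33.2]
ee_rot: [0.775, -0.632, 0.0, -0.0]
contact_force: [-5.4, 1.0, 16.1]
gripper_width: 0.1
grasp_force: 8.1
```

>>> send_rows(
  series=[
    [[0,0,1.5],[0,0,0],0],
    [[0,0,0],[0,0,0],0],
    [[0,0,0],[0,0,0],0],
  ],
)

```text
clock: 72.75
position: [489.0, 103.6, 33.2]
ee_rot: [0.775, -0.632, 0.001, -0.0]
contact_force: [-8.3, 0.3, 26.2]
gripper_width: 0.0
grasp_force: 13.1
```

>>> send_rows(
  series=[
    [[0,0,1.5],[0,0,0],0],
    [[0,0,0],[0,0,0],0],
    [[0,0,0],[0,0,0],0],
  ],
)

```text
clock: 73.05
position: [489.0, 103.6, 33.1]
ee_rot: [0.775, -0.631, 0.001, -0.0]
contact_force: [-13.3, -0.3, 35.8]
gripper_width: 0.1
grasp_force: 18.3
```

The +y end is home: a hard stop at 33.2 with 36 N. Now the −y end.

>>> send_rows(
  series=[
    [[0,0,-30],[0,0,0],0],
    [[0,0,-40],[0,0,0],0],
    [[42.5,0,0],[0,0,0],0],
    [[42.5,0,0],[0,0,0],0],
    [[42.5,0,0],[0,0,0],0],
    [[42.5,0,0],[0,0,0],0],
    [[0,0,30],[0,0,0],0],
    [[0,0,23],[0,0,0],0],
  ],
)

```text
clock: 73.85
position: [522.8, -64.6, 44.3]
ee_rot: [0.774, -0.634, 0.0, -0.0]
contact_force: [-1.5, 0.8, -0.0]
gripper_width: 0.1
grasp_force: 0.0
```

>>> send_rows(
  series=[
    [[0,0,0],[0,0,0],0],
    [[0,0,0],[0,0,0],0],
    [[0,0,1],[0,0,0],0],
    [[0,0,0],[0,0,0],0],
  ],
)

```text
clock: 74.25
position: [523.8, -62.6, 45.4]
ee_rot: [0.775, -0.632, 0.001, -0.001]
contact_force: [-0.4, 0.2, -1.8]
gripper_width: 0.1
grasp_force: 0.0
```

>>> send_rows(
  series=[
    [[0,0,1.5],[0,0,0],0],
    [[0,0,1.5],[0,0,0],0],
    [[0,0,0],[0,0,0],0],
    [[0,0,0],[0,0,0],0],
  ],
)

```text
clock: 74.65
position: [522.9, -63.1, 41.3]
ee_rot: [0.775, -0.632, 0.0, -0.0]
contact_force: [-0.1, -0.4, -0.0]
gripper_width: -0.4
grasp_force: 0.0
```

```bash
python3 - <<'E'
from h import *
slot(-85,33)
E
```

```text
box xy now [ -0.9 -84.6] F [-0.1 -0.4 -0. ] g 0.0
at [522.9 -63.1  41.3] yaw_y -168.44 tool shift [ 0.4 -0.9  8.3] w -0.4 t 74.65
```

>>> send_rows(
  series=[
    [[0,0,1.5],[0,0,0],0],
    [[0,0,1.5],[0,0,0],0],
    [[0,0,0],[0,0,0],0],
    [[0,0,0],[0,0,0],0],
  ],
)

```text
clock: 75.05
position: [522.9, -63.1, 38.2]
ee_rot: [0.775, -0.632, 0.0, 0.0]
contact_force: [0.7, -0.3, -0.1]
gripper_width: -0.1
grasp_force: 0.3
```

>>> send_rows(
  series=[
    [[0,0,1.5],[0,0,0],0],
    [[0,0,1.5],[0,0,0],0],
    [[0,0,0],[0,0,0],0],
    [[0,0,0],[0,0,0],0],
  ],
)

```text
clock: 75.45
position: [523.0, -63.2, 36.0]
ee_rot: [0.775, -0.632, 0.0, -0.0]
contact_force: [-1.7, -0.4, 4.8]
gripper_width: 0.2
grasp_force: 2.7
```

>>> send_rows(
  series=[
    [[0,0,1.5],[0,0,0],0],
    [[0,0,0],[0,0,0],0],
    [[0,0,0],[0,0,0],0],
  ],
)

```text
clock: 75.75
position: [523.0, -63.2, 34.5]
ee_rot: [0.775, -0.632, 0.0, 0.0]
contact_force: [-1.8, 0.9, 4.9]
gripper_width: -0.3
grasp_force: 2.9
```

>>> send_rows(
  series=[
    [[0,0,1.5],[0,0,0],0],
    [[0,0,0],[0,0,0],0],
    [[0,0,0],[0,0,0],0],
  ],
)

```text
clock: 76.05
position: [523.0, -63.2, 33.1]
ee_rot: [0.775, -0.632, 0.0, -0.0]
contact_force: [-0.9, 0.3, 6.2]
gripper_width: 0.4
grasp_force: 3.0
```

>>> send_rows(
  series=[
    [[0,0,1.5],[0,0,0],0],
    [[0,0,0],[0,0,0],0],
    [[0,0,0],[0,0,0],0],
  ],
)

```text
clock: 76.35
position: [523.0, -63.2, 32.6]
ee_rot: [0.775, -0.632, 0.0, 0.0]
contact_force: [-4.4, 0.3, 13.4]
gripper_width: -0.3
grasp_force: 6.6
```

>>> send_rows(
  series=[
    [[0,0,1.5],[0,0,0],0],
    [[0,0,0],[0,0,0],0],
    [[0,0,0],[0,0,0],0],
  ],
)

```text
clock: 76.65
position: [523.1, -63.3, 32.6]
ee_rot: [0.775, -0.632, 0.001, 0.0]
contact_force: [-8.5, 1.8, 22.4]
gripper_width: -0.3
grasp_force: 11.3
```

>>> send_rows(
  series=[
    [[0,0,1.2],[0,0,0],0],
    [[0,0,0],[0,0,0],0],
    [[0,0,0],[0,0,0],0],
  ],
)

```text
clock: 76.95
position: [523.1, -63.3, 32.6]
ee_rot: [0.775, -0.632, 0.001, 0.0]
contact_force: [-10.3, 2.5, 30.6]
gripper_width: -0.1
grasp_force: 15.0
```

Home at 32.6 too. I'll press the +y end once more to confirm it stayed down.

>>> send_rows(
  series=[
    [[0,0,-30],[0,0,0],0],
    [[0,0,-40],[0,0,0],0],
    [[-42.5,0,0],[0,0,0],0],
    [[-42.5,0,0],[0,0,0],0],
    [[-42.5,0,0],[0,0,0],0],
    [[-42.5,0,0],[0,0,0],0],
    [[0,0,30],[0,0,0],0],
    [[0,0,25],[0,0,0],0],
  ],
)

```text
clock: 77.75
position: [488.7, 105.2, 42.7]
ee_rot: [0.776, -0.631, 0.0, -0.001]
contact_force: [-0.8, -0.8, -1.3]
gripper_width: -0.2
grasp_force: 0.0
```

>>> send_rows(
  series=[
    [[0,0,3],[0,0,0],0],
    [[0,0,3],[0,0,0],0],
    [[0,0,0],[0,0,0],0],
    [[0,0,0],[0,0,0],0],
  ],
)

```text
clock: 78.15
position: [489.7, 103.5, 38.1]
ee_rot: [0.775, -0.633, 0.0, -0.001]
contact_force: [-0.2, 0.0, 0.7]
gripper_width: 0.2
grasp_force: 0.0
```

>>> send_rows(
  series=[
    [[0,0,2],[0,0,0],0],
    [[0,0,0],[0,0,0],0],
    [[0,0,0],[0,0,0],0],
  ],
)

```text
clock: 78.45
position: [489.0, 103.4, 35.4]
ee_rot: [0.775, -0.632, 0.0, -0.0]
contact_force: [-0.7, 0.4, 0.3]
gripper_width: -0.3
grasp_force: 0.0
```

>>> send_rows(
  series=[
    [[0,0,1.5],[0,0,0],0],
    [[0,0,0],[0,0,0],0],
    [[0,0,0],[0,0,0],0],
  ],
)

```text
clock: 78.75
position: [488.8, 103.4, 33.5]
ee_rot: [0.775, -0.632, -0.0, 0.0]
contact_force: [0.2, -0.0, 0.6]
gripper_width: -0.3
grasp_force: 0.0
```

>>> send_rows(
  series=[
    [[0,0,1.5],[0,0,0],0],
    [[0,0,0],[0,0,0],0],
    [[0,0,0],[0,0,0],0],
  ],
)

```text
clock: 79.05
position: [489.0, 103.6, 32.7]
ee_rot: [0.775, -0.632, 0.0, -0.0]
contact_force: [-2.3, -0.7, 5.7]
gripper_width: 0.0
grasp_force: 2.5
```

The +y end has stayed down (contact at 32.7). Pressing a touch more, retreating and taking the last look.

>>> send_rows(
  series=[
    [[0,0,1.5],[0,0,0],0],
    [[0,0,1],[0,0,0],0],
    [[0,0,0],[0,0,0],0],
    [[0,0,-30],[0,0,0],0],
    [[0,0,-45],[0,0,0],0],
    [[0,0,-45],[0,0,0],0],
    [[40,0,-45],[0,0,0],0],
    [[45,0,0],[0,0,0],0],
  ],
)

```text
clock: 79.85
position: [508.4, 28.0, 193.2]
ee_rot: [0.776, -0.63, 0.004, -0.005]
contact_force: [1.9, 0.1, -0.2]
gripper_width: 0.1
grasp_force: 0.0
```

>>> send_rows(
  series=[
    [[48,0,0],[0,0,0],0],
    [[48,0,0],[0,0,0],0],
    [[48,0,0],[0,0,0],0],
    [[48,0,0],[0,0,0],0],
    [[48,0,0],[0,0,0],0],
    [[48,0,0],[0,0,0],0],
    [[0,0,0],[0,0,0],0],
    [[0,0,0],[0,0,0],0],
  ],
)

```text
clock: 80.65
position: [561.7, -256.4, 185.8]
ee_rot: [0.774, -0.633, -0.001, 0.0]
contact_force: [0.1, 0.8, -0.1]
gripper_width: 0.0
grasp_force: 0.0
```

```bash
python3 - <<'E'
from h import *
to([0,0,0]); s=grab("side","s23")[1]; t=grab("top","t23")[1]
cv2.imwrite("pics/c23.png",np.hstack([cv2.resize(s[140:350,60:340],(440,330),interpolation=2),cv2.resize(t[70:290,90:330],(360,330),interpolation=2)]))
c=camera_info("top"); b=t.astype(int)
E
```

```text
at [ 561.7 -256.4  185.8] yaw_y -168.59 tool shift [-362.3  499.6  186.9] w 0.0 t 80.65
```

View pics/c23.png

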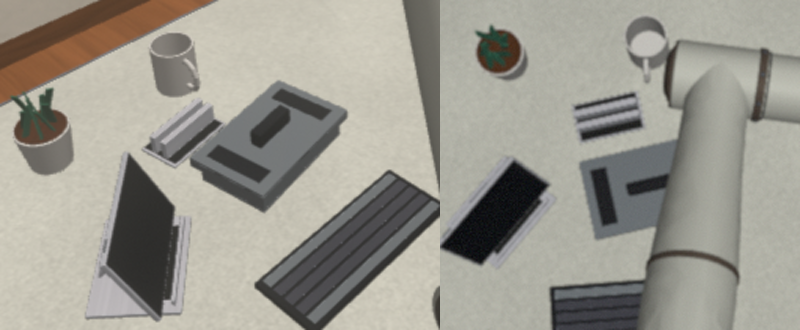

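The side view shows the tablet leaning on the stand around (140,240) and the lid level on the box around (270,145). The mug and plant have not moved, and the robot touches nothing.

```bash
python3 -c "
from bench import job_done; print(job_done())"
```

```text
the job is handed in; nothing more can be done
None
```

The job is handed in (no verdict came back): the tablet leans on the stand, all five small things are in the box, the lid was pressed to a hard stop at both ends, and the mug and plant are untouched.

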